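# Cure freshly printed caps in the bench UV box

### The job

Cure the freshly printed caps that stand loose between the UV box and the tester: lift the box's amber hatch out of its seat and slide it right back along its channels, stand every loose cap in the chamber on its base, then bring the hatch back and let it drop flush into its seat. Set the lamp power dial to 6 on its 0-to-10 scale and turn the endless filter selector the shorter way round to the red tag, without passing the port across the ring from red. With the caps shut in and both settings made, press the green start button on the box's panel and let go.

Things in the scene. Friction and masses are not known exactly. Their poses are not given: they have to be found in the camera images.
- uv_box: White bench UV curing box, 334 x 200 x 88 mm, fixed; place and yaw vary. Origin at the centre of its underside; x runs from the control panel in front (robot side) to the back, y left, z up. Box coordinates (mm) are used below. Panel: x -167..-79, top z 71; dial, start button and selector stand on it at y -56, 0 and +56. Side lips: |y| 82..100, x -79..167, top z 88.
- chamber (a point): Centre of the steel chamber floor, box (-18, 0, 12), axes as the box. The chamber is open above, x -70..34 and y -81..81: room for three caps in one row along y, centres 53 mm apart, gripped across x. A ledge round it at z 62, in a recess x -79..43, y -90..90, carries the hatch.
- seat (a point): Where the hatch's origin lies when it is shut, box (-18, 0, 62), axes as the box. An 8 mm step behind the recess keeps the seated hatch from sliding; the channel lips (underside z 82) let it rise 14 mm and keep it from being taken out.
- parking (a point): Where the hatch's origin lies when it is fully back against the end stop, on the flat parking deck, box (104, 0, 70), axes as the box.
- hatch: Clear amber hatch panel, 118 (x) x 176 (y) x 6 mm, about 0.25 kg, loose but captive in the channels with 2 mm play each side. Origin at the centre of its underside, axes as the box. Raised 9 to 13 mm it clears the step and slides towards box +x over the deck. Brought back over its seat and lowered or let go, it drops in.
- handle (a point): Middle of the hatch's black bar handle, 31 mm above the hatch's origin: bar 70 mm long along y, 12 mm thick along x, 12 mm high, on two legs 60 mm apart, 19 mm free below the bar. Pinch it across its thickness (along x) from above.
- selector (a joint): Angle (rad) of the black filter selector, an endless knob with no stops or detents, held by friction (0.04 N m). 0 = white pointer line towards box +x; grows clockwise seen from above. It starts within 0.45 of 0; the red tag is 90 or 135 degrees to one side or the other of 0. It must not pass the direction straight across from red.
- selector_grip (a point): On the selector's axis, 30 mm above the box's z 70: where to put the pads' centre. The knob's grip is a bar 44 mm long along its pointer, 12 mm wide, from 5 to 33 mm above z 70, on a round skirt 48 mm across and 7 mm high; pinch the bar across its width. The frame's x axis points along the pointer.
- selector_tip (a point): Point in the selector's pointer direction 34 mm from its axis, on the ring of ports; it turns with the knob.
- tag_red: Red round tag, 11 mm across, 2.5 mm high, fixed in one of the eight ports that ring the selector 34 mm from its axis; it marks the wanted filter. Blue, green and yellow tags mark other filters; which colour sits where varies. Origin at the centre of its underside.
- dial (a joint): Angle (rad) of the dark grey lamp power dial: 0 = scale 0, grows clockwise seen from above to 4.712 = scale 10, stops at both ends; 0.471 rad (27 degrees) a division, 6 is 2.827. Held by friction (0.04 N m). Eleven white ticks, longer at 0, 5 and 10; 5 points straight to the back of the box, 0 to the front left, 10 to the front right.
- dial_grip (a point): On the dial's axis, 30 mm above the box's z 70: where to put the pads' centre. Same knob shape as the selector. The frame's x axis points along its white pointer line.
- start (a joint): Travel of the green start button in m: 0 out, 0.005 fully down (about 5 N); springs back.
- start_top (a point): Centre of the top of the green start button, 20 mm across, pressed straight down; between the two knobs, towards the front edge of the panel.
- cap_1: White moulded cap with a dark printed mark on top, 46 x 46 x 43 mm, 14 g, one of two or three standing on the bench between the box and the tester to its right (an absent one reads None). Origin at the centre of its underside, z up, x and y across its flanks; grip it across two flanks that face away from each other.
- cap_2: White moulded cap with a dark printed mark on top, 46 x 46 x 43 mm, 14 g, one of two or three standing on the bench between the box and the tester to its right (an absent one reads None). Origin at the centre of its underside, z up, x and y across its flanks; grip it across two flanks that face away from each other.
- cap_3: White moulded cap with a dark printed mark on top, 46 x 46 x 43 mm, 14 g, one of two or three standing on the bench between the box and the tester to its right (an absent one reads None). Origin at the centre of its underside, z up, x and y across its flanks; grip it across two flanks that face away from each other.
Not all that is in view belongs to the job. Leave any turquoise look-alike of the cap_3 alone.

How it is judged:
On the way, in this order (a step that is already met when the one before it is completed fails the run):
1. the hatch is lifted out of its seat and slid back along its channels, off the chamber (x of hatch in the frame of uv_box above 0.085 m), for 0.2 s.
2. every cap stands upright on the chamber floor, released, with the hatch still back (x of cap_1 in the frame of uv_box between -0.05 and 0.014 m and y of cap_1 in the frame of uv_box between -0.062 and 0.062 m and z of cap_1 in the frame of uv_box between 0.008 and 0.016 m and angle between each of cap_1, cap_2, cap_3's own z axis and vertical below 0.12 rad and x of cap_2 in the frame of uv_box between -0.05 and 0.014 m and y of cap_2 in the frame of uv_box between -0.062 and 0.062 m and z of cap_2 in the frame of uv_box between 0.008 and 0.016 m and x of cap_3 in the frame of uv_box between -0.05 and 0.014 m and y of cap_3 in the frame of uv_box between -0.062 and 0.062 m and z of cap_3 in the frame of uv_box between 0.008 and 0.016 m and linear speed of each of cap_1, cap_2, cap_3 below 0.02 m/s and x of hatch in the frame of uv_box above 0.085 m and contact force between the fingers and cap_1 below 0.3 N and contact force between the fingers and cap_2 below 0.3 N and contact force between the fingers and cap_3 below 0.3 N), for 0.2 s.
3. the hatch lies flush in its seat again over the caps (x of hatch in the frame of uv_box between -0.024 and -0.012 m and z of hatch in the frame of uv_box between 0.058 and 0.0645 m and angle between hatch's own z axis and vertical below 0.03 rad and x of cap_1 in the frame of uv_box between -0.05 and 0.014 m and y of cap_1 in the frame of uv_box between -0.062 and 0.062 m and z of cap_1 in the frame of uv_box between 0.008 and 0.016 m and angle between each of cap_1, cap_2, cap_3's own z axis and vertical below 0.12 rad and x of cap_2 in the frame of uv_box between -0.05 and 0.014 m and y of cap_2 in the frame of uv_box between -0.062 and 0.062 m and z of cap_2 in the frame of uv_box between 0.008 and 0.016 m and x of cap_3 in the frame of uv_box between -0.05 and 0.014 m and y of cap_3 in the frame of uv_box between -0.062 and 0.062 m and z of cap_3 in the frame of uv_box between 0.008 and 0.016 m), for 0.2 s.
4. start is pressed down with the hatch shut, the selector at red and the dial at 6 (value of joint start above 0.0038 m and x of hatch in the frame of uv_box between -0.024 and -0.012 m and z of hatch in the frame of uv_box between 0.058 and 0.0645 m and angle between hatch's own z axis and vertical below 0.03 rad and horizontal distance between selector_tip and tag_red below 0.0045 m and value of joint dial between 2.707 and 2.947 rad), for 0.05 s.
At the end, for the whole second after the job is handed in: Every cap stands upright (within 7 degrees) on the chamber floor, the hatch lies in its seat (within 6 mm along the channels, at most 2.5 mm proud), the selector points at the red tag within 7 degrees, the dial is within a quarter division of 6, start is released (all of step 3 and horizontal distance between selector_tip and tag_red below 0.0045 m and value of joint dial between 2.707 and 2.947 rad and value of joint start below 0.002 m); the robot touches nothing.
It fails at once if the selector is turned the long way round, past the direction straight across from red (horizontal distance between selector_tip and tag_red above 0.0678 m).
Of cap_1, cap_2, cap_3 only 2 to 3 are there at a start; the rules pass over those that are not, and their reading is None.
At some moment in a run one of cap_1, cap_2, cap_3 may be knocked a few centimetres aside while the robot is not near it.
It also fails if it takes over 192 s, if anything falls off the work surface, if the arm or the gripper's body presses on something with over 40 N, if the wrist force passes 120 N, or if a joint passes its speed limit or range.

### The arm

A 6-joint arm with a two-finger parallel gripper is mounted at the origin on a cart in front of the work surface, level with it; the furniture and walls round the work are solid. World frame = base frame: x ahead of the robot, y to its left, z up, the work surface at z = 0. Lengths are in m, angles in rad, forces in N, time in s.
With the tool pointing down it reaches from about 0.25 to 0.775 m from the base axis. Payload 4 kg.
Tool frame: the origin (TCP) lies on the centre line of the jaws, within the pads' length; the fingertips stand 25 mm ahead of it and the grasp point (between the pads) lies 6 mm ahead of it; z points along the fingers, y is the line along which they close (so a half turn about z gives the same grasp; the last joint's range is limited). The gripper opens to 94 mm and grips with 3 to 60 N. Pads are 16 mm wide; open, the fingers measure 119 mm over their backs; the gripper's body (75 mm by 177 mm) begins 78 mm behind the grasp point.
Start: joints at [1.12, 0.087, 1.371, -0, 1.684, -0.103], TCP at [0.187, 0.517, 0.196] pointing down, gripper open.
Joint ranges: [-3.1, 3.1], [-0.76, 2.03], [0.27, 2.55], [-1.08, 4.22], [0.17, 2.65], [-2.57, 2.57]. Speed limits (rad/s): [2.79, 2.79, 3.14, 3.14, 3.14, 3.14].

### API

Orientations are given as [roll, pitch, yaw] about the fixed x, y, z axes, in that order (R = Rz(yaw) Ry(pitch) Rx(roll)).
In Python, from bench import robot, imaging gives the robot as it stands. The module is installed in compiled form; this text tells all that it offers.
- The arm moves only by the tool drive_tool, never from a script. Its argument "series" is a list of rows, each a list of 3 entries, a list of its own where there are three numbers: the finger opening in m, from 0 to 0.094, then the shift along the tool's x, y, z in m, then the turn, a rotation vector about the tool's x, y, z in rad. A call has 1 to 5 rows; each row is the pose to reach, as a shift and turn from the pose commanded when the call began, along the tool's axes at that moment; what a row does not reach only later rows make up. A row lasts 1/8 s, in which the tool goes at most 62.5 mm and 10.7 degrees, less where a joint would pass 70% of its speed; a pose out of reach is approached as far as the arm can. A call with a gripper value outside its range is refused whole. The fingers move at their own pace and stop on an object; the grip force is fixed at half the most. Time passes only in rows, so rows that repeat a pose let the fingers close. It gives the time, the measured TCP pose, the force, the opening and the grip force at its end, in the units of the state.
- robot.get_obs(): the state, without advancing time (a new reading comes with each control period).
- imaging.snapshot(name): name is "scene" or "side" or "wrist"; returns the picture (480x640x3 uint8, red, green, blue); there is no depth.
- imaging.get_calibration(name): a dict with "intrinsics" (3x3 intrinsics, pixels), "position" and "rotation" of the camera in the world. Camera axes: x right, y up, looking along -z (the intrinsics and any distortion apply to the point x, -y, -z); pixel columns grow to the right and rows downward; lengths in m; the calibration is good to about 2 mm. A picture is of the moment at which its call begins: read the wrist's pose just before it. get_calibration takes no time and is no camera call; for the wrist camera it gives the pose at the moment of the call.
- robot.close_job(): hands the job in; it is judged then, once.
The state is a dict: "time": time; "joint_positions": joint angles; "qvel": joint speeds; "joint_torque": joint torques, N m; "tool_pos": TCP position; "ee_rot": TCP orientation; "wrist_force": force on the tool from outside, world axes, zero at the start; "wrist_torque": the same for the moment, N m; "width": finger opening in m; "finger_force": force on a finger pad.
Only numpy, scipy, OpenCV 4.12 (cv2) and the standard library are available. Lean on these libraries where they do the work, as an engineer would, in place of code of your own. Each camera call takes 0.05 s, during which the arm holds its last target. There are 200 camera calls.

## Working session

There is one attempt and no reset: what is moved stays moved. The work goes in short steps, Python scripts to look and compute and a tool call to move; the robot and the scene stay as the last step left them, time stands still between calls to the robot, and variables do not carry over. Pictures are saved under pics/ and viewed, at most 14 in all, crops included, and the job is handed in when it is done.

Besides the shell and the picture viewer there is one more tool, called after "Call:" in YAML: its name, and indented under it one key for each argument. drive_tool: Moves the arm, as the interface text tells. Its arguments: {"type":"object","properties":{"series":{"type":"array"}},"required":["series"]}

```bash
mkdir -p pics
cat > h.py <<'E'
import numpy as np, cv2
from bench import robot, imaging
from scipy.spatial.transform import Rotation as R
def snap(n,f=None):
    c=imaging.get_calibration(n); im=imaging.snapshot(n)
    if f: cv2.imwrite('pics/'+f,im[:,:,::-1])
    return im,c
def ray(c,u,v):
    K=np.array(c['intrinsics']); d=np.linalg.solve(K,[u,v,1.]); d=np.array([d[0],-d[1],-d[2]])
    return np.array(c['position']), np.array(c['rotation'])@d
def onz(c,u,v,z):
    p,d=ray(c,u,v); return p+d*(z-p[2])/d[2]
def proj(c,P):
    q=np.array(c['rotation']).T@(np.array(P)-np.array(c['position'])); q=np.array([q[0],-q[1],-q[2]])
    k=np.array(c['intrinsics'])@q; return k[:2]/k[2]
def tri(rs):
    A=0;b=0
    for p,d in rs:
        d=d/np.linalg.norm(d);M=np.eye(3)-np.outer(d,d);A=A+M;b=b+M@p
    return np.linalg.solve(A,b)
E
python3 - <<'E'
from h import *
np.set_printoptions(precision=4,suppress=True)
o=robot.get_obs(); print({k:np.round(v,3) for k,v in o.items()})
for n in ['scene','side','wrist']:
    im,c=snap(n,n+'0.png'); print(n,c)
E
```

```text
{'time': np.float64(0.0), 'joint_positions': array([ 1.12 ,  0.088,  1.372,  0.   ,  1.684, -0.103]), 'qvel': array([-0.001, -0.001, -0.001, -0.   , -0.001,  0.001]), 'joint_torque': array([ -0.002, -34.018, -30.243,   0.072,   0.033,  -0.   ]), 'tool_pos': array([0.187, 0.517, 0.195]), 'ee_rot': array([-3.139, -0.   ,  2.794]), 'wrist_force': array([-0.711,  0.307, -0.784]), 'wrist_torque': array([ 0.009,  0.   , -0.008]), 'finger_force': np.float64(0.0), 'width': np.float64(0.094)}
scene {'intrinsics': array([[437.3583,   0.    , 318.3854],
       [  0.    , 437.3583, 244.1163],
       [  0.    ,   0.    ,   1.    ]]), 'position': array([-0.0344, -0.7825,  0.5115]), 'rotation': array([ 1.1842, -0.0135, -0.6236])}
side {'intrinsics': array([[578.2244,   0.    , 319.7448],
       [  0.    , 578.2244, 232.705 ],
       [  0.    ,   0.    ,   1.    ]]), 'position': array([ 0.6196, -1.3166,  1.2182]), 'rotation': array([ 0.8668, -0.008 ,  0.0519])}
wrist {'intrinsics': array([[380.5686,   0.    , 318.2804],
       [  0.    , 380.5686, 247.0161],
       [  0.    ,   0.    ,   1.    ]]), 'position': array([0.1253, 0.5369, 0.3821]), 'rotation': array([-0.2295,  0.0026,  1.2228])}
```

```bash
sed -i "s/c=imaging.get_calibration(n); /c=imaging.get_calibration(n); c['rotation']=R.from_euler('xyz',c['rotation']).as_matrix(); /" h.py
```

```text
(no output)
```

View pics/scene0.png

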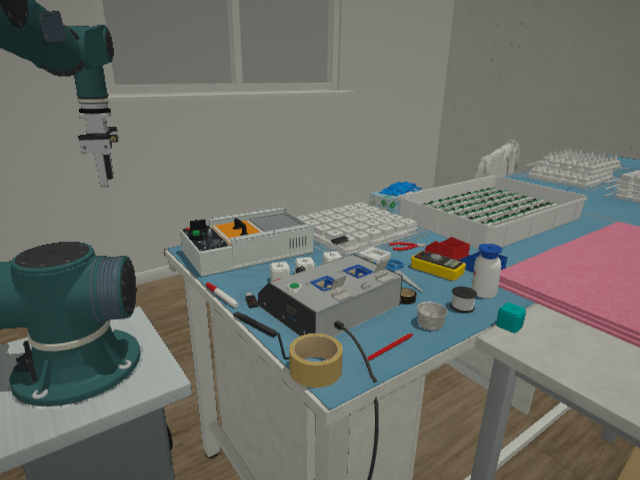

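View pics/side0.png

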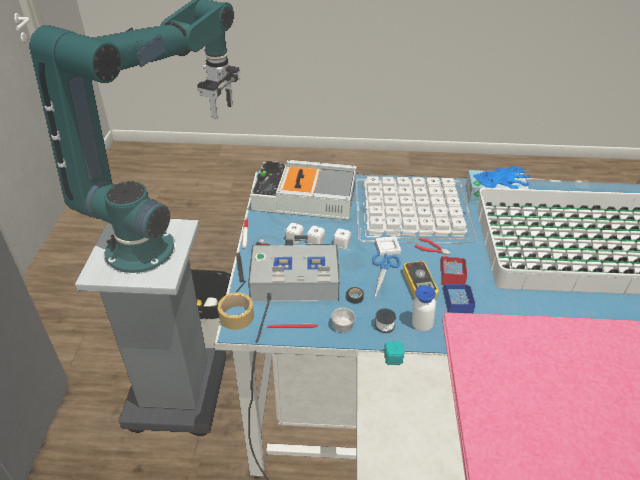

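Run:
```python
from h import *
np.set_printoptions(precision=3,suppress=True)
c=imaging.get_calibration('side'); c['rotation']=R.from_euler('xyz',c['rotation']).as_matrix()
for u,v,z in [(294,230,.043),(316,234,.043),(342,237,.043),(256,163,.07),(355,168,.088),(354,196,.088),(300,180,.1)]: print(u,v,onz(c,u,v,z))
c=imaging.get_calibration('wrist'); o=robot.get_obs()
T=R.from_euler('xyz',o['ee_rot']); print('cam in tool',T.inv().apply(c['position']-o['tool_pos']), (T.inv()*R.from_euler('xyz',c['rotation'])).as_matrix())
im=cv2.imread('pics/side0.png')[140:260,230:370]
cv2.imwrite('pics/c1.png',cv2.resize(im,None,fx=5,fy=5,interpolation=cv2.INTER_CUBIC))
```

```text
294 230 [0.475 0.074 0.043]
316 234 [0.546 0.059 0.043]
342 237 [0.627 0.05  0.043]
256 163 [0.311 0.404 0.07 ]
355 168 [0.664 0.368 0.088]
354 196 [0.662 0.205 0.088]
300 180 [0.48  0.267 0.1  ]
cam in tool [ 0.065 -0.002 -0.187] [[-0.     0.974  0.228]
 [ 1.    -0.     0.001]
 [ 0.001  0.228 -0.974]]
```

View pics/c1.png

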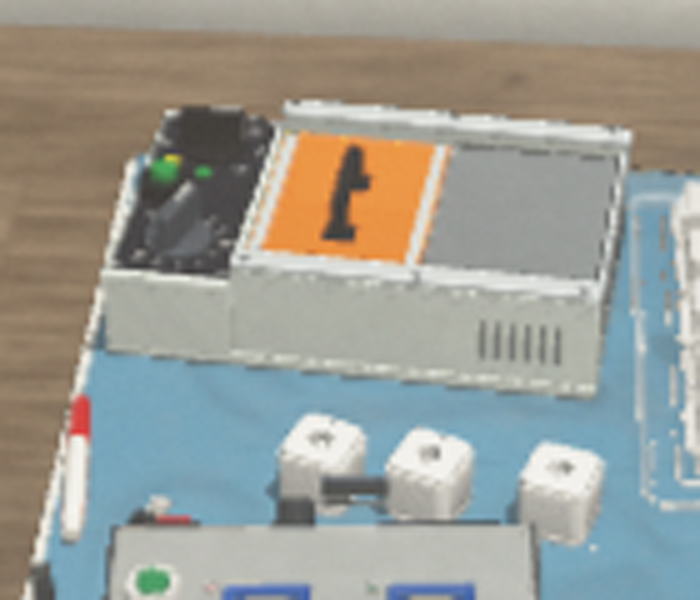

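```bash
cat >> h.py <<'E'
np.set_printoptions(precision=4,suppress=True)
def go(*targets):
    "targets (x,y,z,yaw): shift/turn in current tool axes, tool straight down, one after another"
    o=robot.get_obs(); p=np.array(o['tool_pos']); T=R.from_euler('xyz',o['ee_rot'])
    print('t',round(float(o['time']),2),'at',p,np.array(o['ee_rot']),'w',round(float(o['width']),4),'ff',round(float(o['finger_force']),1),'F',np.array(o['wrist_force']))
    for t in targets:
        N=R.from_euler('xyz',[np.pi,0,t[3]])
        print(' shift',T.inv().apply(np.array(t[:3])-p),'turn',(T.inv()*N).as_rotvec())
        p,T=np.array(t[:3]),N
E
python3 - <<'E'
from h import *
go((.5,.2,.3,1.52))
E
```

```text
t 0.15 at [0.1873 0.5167 0.1953] [-3.14   -0.0002  2.7938] w 0.0941 ff 0.0 F [ 0.5928 -0.0022 -0.0019]
 shift [-0.4019 -0.1913 -0.1044] turn [-0.0015  0.0009  1.2738]
```

Call:
drive_tool:
  series:
    - [0.094, [-0.402, -0.191, -0.104], [0, 0, 1.274]]
    - [0.094, [-0.402, -0.191, -0.104], [0, 0, 1.274]]
    - [0.094, [-0.402, -0.191, -0.104], [0, 0, 1.274]]
    - [0.094, [-0.402, -0.191, -0.104], [0, 0, 1.274]]
    - [0.094, [-0.402, -0.191, -0.104], [0, 0, 1.274]]

```text
time: 0.78
tool_pos: [0.4023, 0.299, 0.2675]
ee_rot: [-3.142, -0.0, 1.85]
wrist_force: [0.3, 0.5, -0.7]
width: 0.0939
finger_force: 0.0
```

Run:
```python
from h import *
go((.5,.2,.3,1.52))
```

```text
t 0.78 at [0.4023 0.299  0.2675] [-3.1416 -0.0002  1.8503] w 0.0939 ff 0.0 F [ 0.2559  0.4925 -0.7484]
 shift [-0.1221  0.0666 -0.0325] turn [-0.     -0.0002  0.3303]
```

Call:
drive_tool:
  series:
    - [0.094, [-0.122, 0.067, -0.032], [0, 0, 0.33]]
    - [0.094, [-0.122, 0.067, -0.032], [0, 0, 0.33]]
    - [0.094, [-0.122, 0.067, -0.032], [0, 0, 0.33]]
    - [0.094, [-0.122, 0.067, -0.032], [0, 0, 0.33]]

```text
time: 1.27
tool_pos: [0.5002, 0.202, 0.2988]
ee_rot: [-3.14, -0.0, 1.526]
wrist_force: [-0.8, 0.2, -0.2]
width: 0.0937
finger_force: 0.0
```

Run:
```python
from h import *
go((.5,.2,.3,1.52)); snap('wrist','w1.png')
```

```text
t 1.27 at [0.5002 0.202  0.2988] [-3.1403 -0.0003  1.5256] w 0.0937 ff 0.0 F [-0.7855  0.1846 -0.1866]
 shift [-0.002  -0.0002 -0.0012] turn [-0.0013 -0.0003  0.0056]
```

View pics/w1.png

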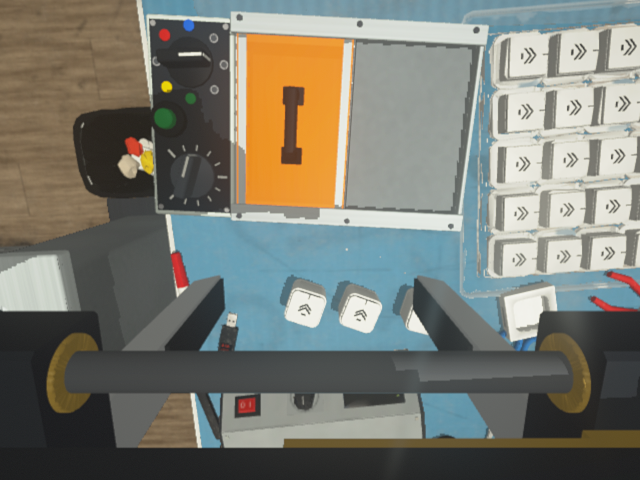

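Run:
```python
from h import *
im=cv2.imread('pics/w1.png')
cv2.imwrite('pics/c2.png',cv2.resize(im[5:220,140:245],None,fx=2.8,fy=2.8,interpolation=cv2.INTER_CUBIC))
a=cv2.resize(im[5:220,140:245],None,fx=2.79,fy=2.79,interpolation=cv2.INTER_CUBIC)
b=cv2.resize(im[5:245,455:495],None,fx=2.5,fy=2.5,interpolation=cv2.INTER_CUBIC)
e=cv2.resize(im[270:340,275:435],None,fx=2.5,fy=2.5,interpolation=cv2.INTER_CUBIC)
out=np.zeros((600,800,3),np.uint8); out[:a.shape[0],:a.shape[1]]=a; out[:600,300:400]=b; out[:e.shape[0],400:800]=e
cv2.imwrite('pics/c2.png',out)
# handle
hsv=cv2.cvtColor(im,cv2.COLOR_BGR2HSV)
c=imaging.get_calibration('wrist'); c['rotation']=R.from_euler('xyz',c['rotation']).as_matrix()
roi=np.zeros(im.shape[:2],np.uint8); roi[60:190,255:335]=1
m=((hsv[...,2]<90)&(roi>0)).astype(np.uint8)
k=max(cv2.findContours(m,0,2)[0],key=cv2.contourArea); r=cv2.minAreaRect(k); print('handle',r)
pts=cv2.boxPoints(r); W=np.array([onz(c,*p,.099) for p in pts]); print(W, W.mean(0))
for n,lo,hi in [('red',(0,150,120),(8,255,255)),('blue',(105,150,120),(125,255,255)),('yel',(25,150,120),(35,255,255)),('grn',(45,100,40),(85,255,255))]:
    m=cv2.inRange(hsv,lo,hi); m[:,240:]=0; m[130:]=0; m[:,:150]=0
    for k in cv2.findContours(m,0,2)[0]:
        if cv2.contourArea(k)>15:
            M=cv2.moments(k); u=M['m10']/M['m00'],M['m01']/M['m00']; print(n,cv2.contourArea(k),u,onz(c,*u,.073))
```

```text
handle ((291.0, 124.5), (75.0, 18.0), 90.0)
[[0.4699 0.3331 0.099 ]
 [0.487  0.3323 0.099 ]
 [0.4832 0.2629 0.099 ]
 [0.4654 0.2637 0.099 ]] [0.4764 0.298  0.099 ]
red 92.5 (164.18738738738736, 34.549549549549546) [0.3549 0.391  0.073 ]
blue 85.5 (188.10331384015592, 25.128654970760234) [0.3795 0.3983 0.073 ]
yel 84.0 (166.14285714285714, 86.10912698412697) [0.3504 0.3436 0.073 ]
grn 328.0 (164.46036585365854, 118.07621951219512) [0.3445 0.313  0.073 ]
grn 73.5 (190.24943310657594, 97.96145124716553) [0.3735 0.3313 0.073 ]
```

View pics/c2.png

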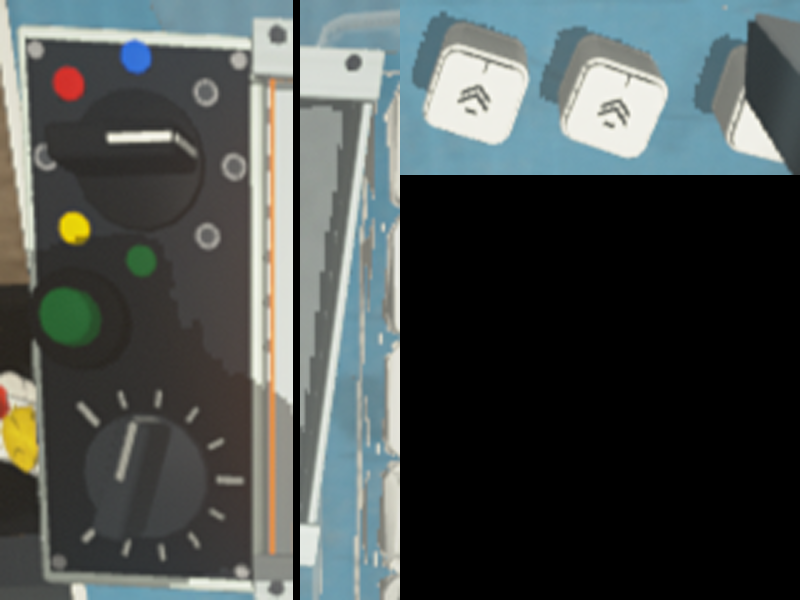

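Run:
```python
from h import *
c=imaging.get_calibration('wrist'); c['rotation']=R.from_euler('xyz',c['rotation']).as_matrix()
A=lambda u,v:(u/2.79+140,v/2.79+5)
f=lambda p,z:onz(c,*p,z)[:2]
red,opp=f((164.2,34.5),.073),f(A(207,236),.071)
blu,grn=f((188.1,25.1),.073),f((190.25,98),.073)
yel,oy=f((166.1,86.1),.073),f(A(206,92),.071)
for a,b in((red,opp),(blu,grn),(yel,oy)): print('sel axis',(a+b)/2,np.linalg.norm(a-b)/2)
S=((red+opp+blu+grn+yel+oy)/6)
print('S',S)
lip=[f((230.7,11.5),.088),f((488.6,25),.088),f((461.8,232),.088),f((231,213.5),.088)]
print('lips',lip)
model=[(-79,100),(167,100),(167,-100),(-79,-100)]
Lx=np.array(model)/1000
def fit(M,W):
    M=np.array(M);W=np.array(W);mc,wc=M.mean(0),W.mean(0);H=(M-mc).T@(W-wc)
    a=np.arctan2(H[0,1]-H[1,0],H[0,0]+H[1,1]);Q=np.array([[np.cos(a),-np.sin(a)],[np.sin(a),np.cos(a)]])
    t=wc-Q@mc; print('yaw',a,'t',t,'res mm',((M@Q.T+t-W)*1000).round(1).tolist()); return a,t
fit(Lx,lip)
s=.034*np.sqrt(.5)
# ports in box without selector x: fit ring + ticks centre
t0,t5,t10=f(A(88,412),.071),f(A(230,480),.071),f(A(88,537),.071)
print('ticks',t0,t5,t10,'ctr',(t0+t10)/2)
p=[f(A(122,478),.103),f(A(133,424),.103)]; d=p[1]-p[0]; print('dial ptr',p,np.degrees(np.arctan2(d[1],d[0])))
p=[f(A(107,138),.103),f(A(172,135),.103)]; d=p[1]-p[0]; print('sel ptr',p,np.degrees(np.arctan2(d[1],d[0])),'red dir',np.degrees(np.arctan2(*(red-S)[::-1])))
st=f(A(67,317),.085);print('start top at .085',st)
B=lambda u,v:((u-400)/2.5+275,v/2.5+270)
for q in [[(440,46),(525,52),(503,144),(428,118)],[(580,62),(665,80),(635,156),(564,122)]]:
    W=np.array([f(B(*x),.043) for x in q]); print('cap',W.mean(0),W)
```

```text
sel axis [0.3766 0.3648] 0.03403629204246771
sel axis [0.3765 0.3648] 0.033663249499281116
sel axis [0.3767 0.365 ] 0.033880237238461695
S [0.3766 0.3648]
lips [array([0.4252, 0.4032]), array([0.6674, 0.3811]), array([0.6505, 0.1828]), array([0.4073, 0.2132])]
yaw -0.10065873640665153 t [0.4938 0.2995] res mm [[0.0, 3.7], [2.6, 1.1], [-0.6, 0.4], [-2.1, -5.2]]
ticks [0.3465 0.2782] [0.3978 0.2506] [0.3403 0.2312] ctr [0.3434 0.2547]
dial ptr [array([0.3676, 0.2541]), array([0.3738, 0.2725])] 71.45422802993195
sel ptr [array([0.3764, 0.3647]), array([0.398 , 0.3646])] -0.10490931826577511 red dir 129.64030750269475
start top at .085 [0.3486 0.3111]
cap [0.4766 0.088 ] [[0.4612 0.1119]
 [0.5027 0.107 ]
 [0.4897 0.0587]
 [0.4529 0.0743]]
cap [0.5444 0.0772] [[0.5296 0.1006]
 [0.5713 0.0894]
 [0.5559 0.0493]
 [0.5207 0.0693]]
```

Run:
```python
from h import *
go((.4762,.2985,.15,1.478),(.4762,.2985,.099,1.478))
```

```text
t 1.32 at [0.4994 0.2029 0.2987] [-3.14   -0.0005  1.5273] w 0.0939 ff 0.0 F [ 0.3051 -0.5161 -0.049 ]
 shift [ 0.0944 -0.0271  0.1488] turn [-0.0016 -0.0004  0.0493]
 shift [ 0.    -0.     0.051] turn [0. 0. 0.]
```

Call:
drive_tool:
  series:
    - [0.06, [0.0944, -0.027, 0.149], [-0.001, 0, 0.047]]
    - [0.06, [0.0944, -0.027, 0.149], [-0.001, 0, 0.047]]
    - [0.06, [0.0944, -0.027, 0.149], [-0.001, 0, 0.047]]
    - [0.06, [0.0944, -0.027, 0.149], [-0.001, 0, 0.047]]
    - [0.06, [0.0944, -0.027, 0.149], [-0.001, 0, 0.047]]

```text
time: 1.95
tool_pos: [0.4768, 0.2988, 0.1517]
ee_rot: [3.139, -0.001, 1.482]
wrist_force: [0.4, -0.2, 0.3]
width: 0.0596
finger_force: 0.0
```

Run:
```python
from h import *
go((.4762,.2985,.099,1.478)); im,c=snap('wrist','w2.png')
```

```text
t 1.95 at [0.4768 0.2988 0.1517] [ 3.139  -0.0007  1.4816] w 0.0596 ff 0.0 F [ 0.381  -0.1921  0.2907]
 shift [-0.0004 -0.0007  0.0527] turn [ 0.0025 -0.0007  0.0036]
```

View pics/w2.png

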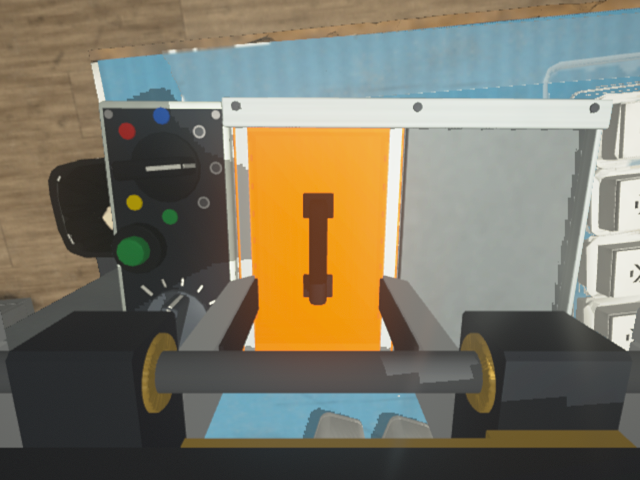

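Run:
```python
from h import *
c=imaging.get_calibration('wrist'); c['rotation']=R.from_euler('xyz',c['rotation']).as_matrix()
for p in [(318,193),(318,303),(310,248),(327,248)]: print(onz(c,*p,.099))
for p,z in [((127,131),.0725),((204,202),.071),((134,202),.0725),((199,132),.071),((161,116),.0725),((170,216),.0725)]: print('ring',onz(c,*p,z))
im=cv2.imread('pics/w2.png'); b=np.zeros((160,130,3),np.uint8)
```

```text
[0.4813 0.3401 0.099 ]
[0.4746 0.2668 0.099 ]
[0.4729 0.3052 0.099 ]
[0.4839 0.3041 0.099 ]
ring [0.3571 0.3906 0.0725]
ring [0.4006 0.3386 0.071 ]
ring [0.3523 0.3432 0.0725]
ring [0.4047 0.3858 0.071 ]
ring [0.3816 0.3981 0.0725]
ring [0.3756 0.3312 0.0725]
```

Call:
drive_tool:
  series:
    - [0.06, [0, 0, 0.053], [0.002, 0, 0.004]]
    - [0.06, [0, 0, 0.053], [0.002, 0, 0.004]]
    - [0.02, [0, 0, 0.053], [0.002, 0, 0.004]]
    - [0.0, [0, 0, 0.053], [0.002, 0, 0.004]]
    - [0.0, [0, 0, 0.053], [0.002, 0, 0.004]]

```text
time: 2.62
tool_pos: [0.4784, 0.2984, 0.0994]
ee_rot: [3.14, -0.002, 1.475]
wrist_force: [0.2, 0.5, -0.1]
width: 0.0337
finger_force: 0.0
```

Call:
drive_tool:
  series:
    - [0, [0, 0, 0], [0, 0, 0]]
    - [0, [0, 0, 0], [0, 0, 0]]

```text
time: 2.88
tool_pos: [0.4774, 0.298, 0.0975]
ee_rot: [-3.141, -0.0, 1.475]
wrist_force: [-0.3, -0.2, -0.7]
width: 0.0133
finger_force: 0.0
```

Call:
drive_tool:
  series:
    - [0, [0, 0, 0], [0, 0, 0]]
    - [0, [0, 0, 0], [0, 0, 0]]

```text
time: 3.12
tool_pos: [0.4772, 0.2979, 0.0972]
ee_rot: [-3.14, 0.0, 1.475]
wrist_force: [-0.6, -1.2, 0.2]
width: 0.0005
finger_force: 0.0
```

Call:
drive_tool:
  series:
    - [0, [0, 0, -0.006], [0, 0, 0]]
    - [0, [0, 0, -0.011], [0, 0, 0]]
    - [0, [0, 0, -0.011], [0, 0, 0]]
    - [0, [0, 0, -0.011], [0, 0, 0]]

```text
time: 3.62
tool_pos: [0.4773, 0.298, 0.1084]
ee_rot: [-3.141, -0.0, 1.475]
wrist_force: [-0.4, 0.7, 1.0]
width: 0.0007
finger_force: 0.0
```

Run:
```python
from h import *
go(); snap('wrist','w3.png'); im,c=snap('side'); cv2.imwrite('pics/s3.png',cv2.resize(im[100:260,180:380,::-1],None,fx=4,fy=3.75)[:600])
```

```text
t 3.62 at [0.4773 0.298  0.1084] [-3.1407 -0.0002  1.4753] w 0.0007 ff 0.0 F [-0.3668  0.667   1.0185]
```

View pics/s3.png

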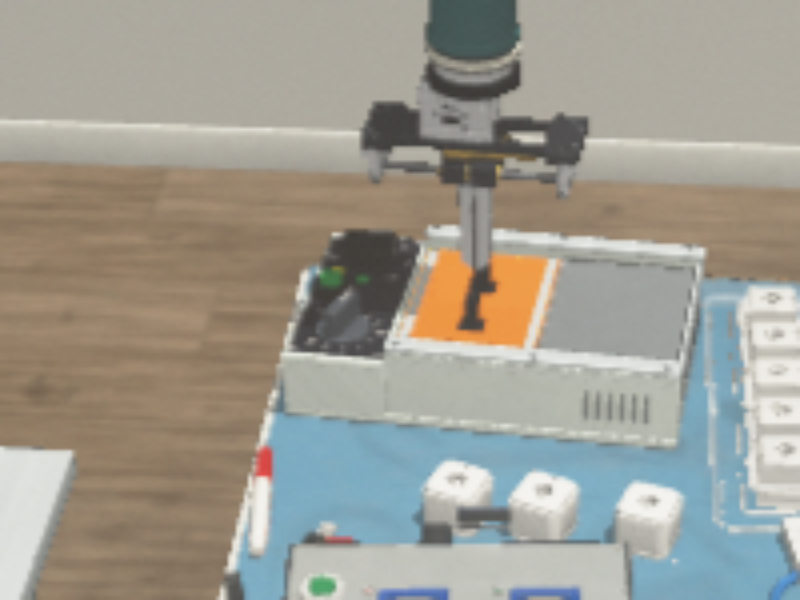

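View pics/w3.png

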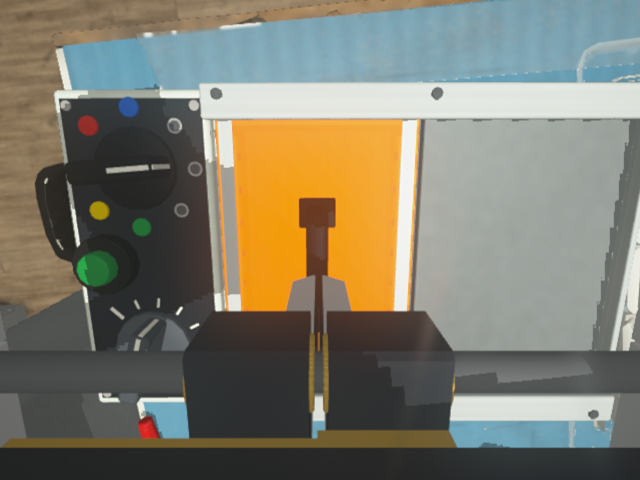

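Run:
```python
from h import *
o=robot.get_obs(); T=R.from_euler('xyz',o['ee_rot']); tip=o['tool_pos']+T.apply([0,0,.025])
cs={}
for n in ['side','scene','wrist']:
    c=imaging.get_calibration(n); c['rotation']=R.from_euler('xyz',c['rotation']).as_matrix(); cs[n]=c; print(n,'tip px',proj(c,tip),'handle ctr top',proj(c,[.4765,.2985,.099]), 'ends',proj(c,[.480,.333,.099]),proj(c,[.473,.2635,.099]))
```

```text
side tip px [299.9089 178.8414] handle ctr top [299.6679 174.871 ] ends [301.4718 169.1818] [297.8031 180.8006]
scene tip px [240.9154 226.8743] handle ctr top [240.315  221.5947] ends [236.0663 218.1141] [244.8401 225.2847]
wrist tip px [318.7919 269.4466] handle ctr top [317.5121 276.8765] ends [317.844  212.9435] [317.2907 336.8825]
```

Run:
```python
from h import *
K=np.array(imaging.get_calibration('wrist')['intrinsics'])
c0=imaging.get_calibration('wrist'); o=robot.get_obs(); T=R.from_euler('xyz',o['ee_rot'])
off=T.inv().apply(c0['position']-o['tool_pos']); rel=T.inv()*R.from_euler('xyz',c0['rotation'])
def cam(p,e):
    T=R.from_euler('xyz',e); return dict(intrinsics=K,position=np.array(p)+T.apply(off),rotation=(T*rel).as_matrix())
C=[cam([.4998,.2025,.2988],[-3.140,-.0004,1.5265]),cam([.4768,.2988,.1517],[3.139,-.0007,1.4816]),cam(o['tool_pos'],o['ee_rot'])]
def t(ps,cs):
    X=tri([ray(c,*p) for c,p in zip(cs,ps)]); print(X,[ (proj(c,X)-p).round(1).tolist() for c,p in zip(cs,ps)])
t([(293,87),(318,193),(317.5,198)],C)   # far end of handle
t([(165,35),(127,131),(89,126)],C) # red tag
t([(188,25),(161.5,116),(128,107)],C) # blue
t([(293,87),(318,193)],C[:2]); t([(318,193),(317.5,198)],C[1:])
t([(290.5,163),(318,303)],C[:2])
for i,n in enumerate(['w1','w2','w3']):
    im=cv2.imread(f'pics/{n}.png').astype(int); rows={'w1':[110,125,140],'w2':[230,250,265],'w3':[240,255,265]}[n]
    for r in rows:
        row=im[r,270:350]; print(n,r,[270+j for j in range(80) if row[j].sum()<150][:1],[270+j for j in range(80) if row[j].sum()<150][-1:])
```

```text
[0.4798 0.3376 0.0684] [[0.5, -0.1], [-0.3, 0.1], [-0.6, 0.1]]
[0.3556 0.3907 0.0708] [[0.2, 0.2], [0.2, 0.1], [-0.5, -0.4]]
[0.3801 0.3983 0.0713] [[0.6, 0.3], [-0.8, -0.2], [-0.1, -0.1]]
[0.4796 0.3375 0.0684] [[0.4, -0.1], [-0.5, 0.2]]
[0.4801 0.3372 0.0642] [[0.1, 0.0], [-0.1, -0.0]]
[0.4732 0.2617 0.0847] [[-0.0, 0.0], [0.0, -0.0]]
w1 110 [] []
w1 125 [] []
w1 140 [] []
w2 230 [] []
w2 250 [] []
w2 265 [] []
w3 240 [] []
w3 255 [] []
w3 265 [] []
```

Run:
```python
from h import *
im=cv2.imread('pics/w3.png'); cv2.imwrite('pics/c4.png',cv2.resize(im[180:330,260:380],None,fx=4,fy=4,interpolation=cv2.INTER_NEAREST))
```

```text
(no output)
```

View pics/c4.png

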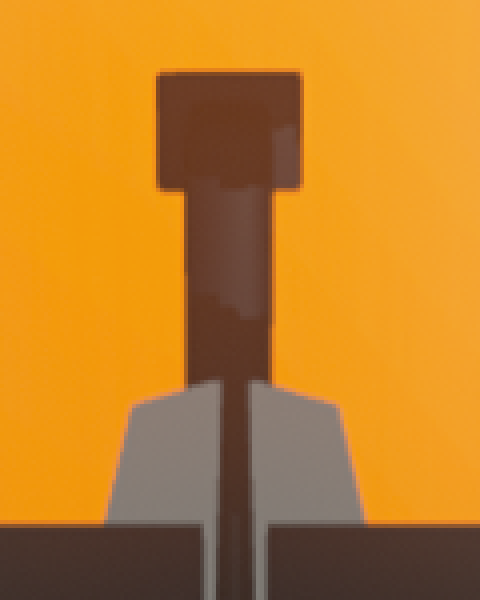

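Call:
drive_tool:
  series:
    - [0.05, [0, 0, -0.01], [0, 0, 0]]
    - [0.05, [0, 0, -0.01], [0, 0, 0]]
    - [0.05, [0, 0, -0.01], [0, 0, 0]]
    - [0.05, [0, 0, 0.012], [0, 0, 0]]
    - [0.05, [0, 0, 0.016], [0, 0, 0]]

```text
time: 4.35
tool_pos: [0.4761, 0.2974, 0.0904]
ee_rot: [-3.137, 0.002, 1.475]
wrist_force: [0.3, -0.3, -0.2]
width: 0.0472
finger_force: 0.0
```

Call:
drive_tool:
  series:
    - [0.05, [0, 0, 0.003], [0, 0, 0]]
    - [0.05, [0, 0, 0.003], [0, 0, 0]]

```text
time: 4.6
tool_pos: [0.4774, 0.298, 0.0896]
ee_rot: [-3.141, -0.0, 1.475]
wrist_force: [-0.1, 0.0, 0.2]
width: 0.0499
finger_force: 0.0
```

Call:
drive_tool:
  series:
    - [0.05, [0, 0, 0.003], [0, 0, 0]]
    - [0.05, [0, 0, 0.003], [0, 0, 0]]

```text
time: 4.85
tool_pos: [0.4773, 0.298, 0.0864]
ee_rot: [-3.141, -0.0, 1.475]
wrist_force: [0.5, 0.2, -0.1]
width: 0.0502
finger_force: 0.0
```

Call:
drive_tool:
  series:
    - [0.05, [0, 0, 0.003], [0, 0, 0]]
    - [0.0, [0, 0, 0.003], [0, 0, 0]]
    - [0.0, [0, 0, 0.003], [0, 0, 0]]
    - [0.0, [0, 0, 0.003], [0, 0, 0]]
    - [0.0, [0, 0, 0.003], [0, 0, 0]]

```text
time: 5.48
tool_pos: [0.4773, 0.298, 0.0834]
ee_rot: [-3.141, -0.0, 1.475]
wrist_force: [-0.9, 0.1, 0.8]
width: 0.0133
finger_force: 1.7
```

Call:
drive_tool:
  series:
    - [0.0, [0, 0, 0], [0, 0, 0]]

```text
time: 5.6
tool_pos: [0.4771, 0.298, 0.0834]
ee_rot: [-3.14, -0.0, 1.475]
wrist_force: [-0.3, 0.2, 1.4]
width: 0.0116
finger_force: 30.0
```

Call:
drive_tool:
  series:
    - [0.0, [0, 0, -0.006], [0, 0, 0]]
    - [0.0, [0, 0, -0.011], [0, 0, 0]]
    - [0.0, [0, 0, -0.011], [0, 0, 0]]

```text
time: 5.98
tool_pos: [0.4777, 0.2981, 0.0949]
ee_rot: [3.142, -0.001, 1.475]
wrist_force: [-0.3, 0.6, -2.0]
width: 0.0115
finger_force: 30.0
```

Run:
```python
from h import *
go(); im,c=snap('side'); cv2.imwrite('pics/s4.png',cv2.resize(im[100:260,180:380,::-1],None,fx=4,fy=3.75)[:600])
```

```text
t 5.97 at [0.4777 0.2981 0.0949] [ 3.1415 -0.0007  1.4752] w 0.0115 ff 30.0 F [-0.2875  0.6091 -1.9965]
```

View pics/s4.png

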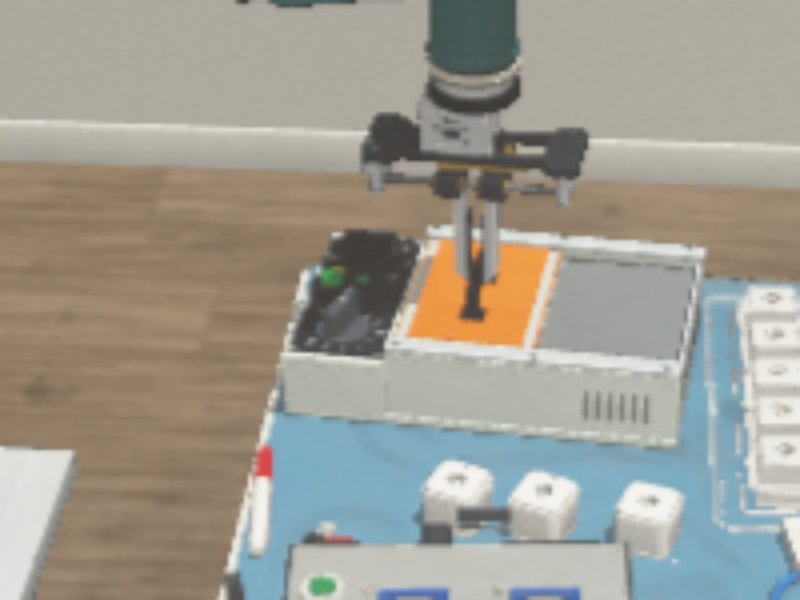

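Call:
drive_tool:
  series:
    - [0.0, [0, 0.03, 0], [0, 0, 0]]
    - [0.0, [0, 0.06, 0], [0, 0, 0]]
    - [0.0, [0, 0.09, 0], [0, 0, 0]]
    - [0.0, [0, 0.115, 0], [0, 0, 0]]
    - [0.0, [0, 0.117, 0], [0, 0, 0]]

```text
time: 6.65
tool_pos: [0.5947, 0.2861, 0.0932]
ee_rot: [-3.14, 0.001, 1.474]
wrist_force: [-0.9, 0.4, -1.9]
width: 0.0117
finger_force: 30.0
```

Call:
drive_tool:
  series:
    - [0.0, [0, 0, 0], [0, 0, 0]]
    - [0.0, [0, 0, 0.003], [0, 0, 0]]
    - [0.04, [0, 0, 0.003], [0, 0, 0]]
    - [0.04, [0, 0, 0.003], [0, 0, 0]]
    - [0.04, [0, 0, 0.003], [0, 0, 0]]

```text
time: 7.28
tool_pos: [0.5938, 0.287, 0.0917]
ee_rot: [-3.141, -0.0, 1.476]
wrist_force: [-0.8, -0.3, -0.3]
width: 0.0377
finger_force: 0.0
```

Call:
drive_tool:
  series:
    - [0.094, [0, 0, -0.06], [0, 0, 0]]
    - [0.094, [-0.06, -0.03, -0.12], [0, 0, 0]]
    - [0.094, [-0.12, -0.07, -0.15], [0, 0, 0]]
    - [0.094, [-0.18, -0.1, -0.15], [0, 0, 0]]
    - [0.094, [-0.18, -0.1, -0.15], [0, 0, 0]]

```text
time: 7.9
tool_pos: [0.4762, 0.1156, 0.243]
ee_rot: [3.14, -0.0, 1.475]
wrist_force: [0.8, 0.4, 0.7]
width: 0.0864
finger_force: 0.0
```

Run:
```python
from h import *
go(); im,c=snap('wrist','w5.png')
```

```text
t 7.9 at [0.4762 0.1156 0.243 ] [ 3.1396 -0.0004  1.4747] w 0.0864 ff 0.0 F [0.8434 0.3632 0.6582]
```

View pics/w5.png

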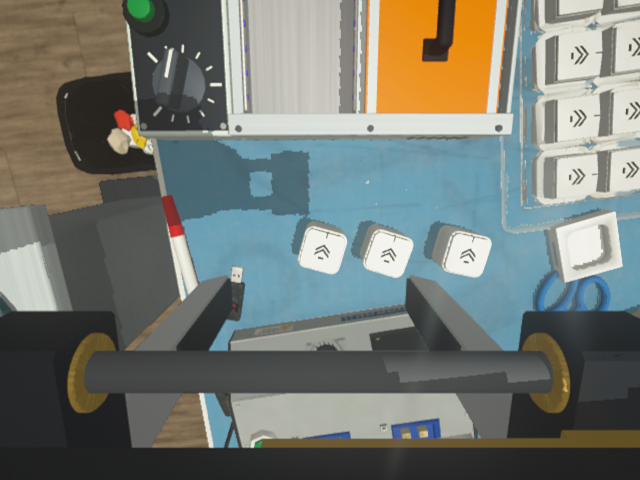

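```bash
cat >> h.py <<'E'
def caps(f=None,roi=(150,300,280,510)):
    im,c=snap('wrist',f); hsv=cv2.cvtColor(im,cv2.COLOR_RGB2HSV)
    m=cv2.inRange(hsv,(0,0,195),(180,50,255)); z=np.zeros_like(m); a,b,l,r=roi; z[a:b,l:r]=m[a:b,l:r]
    z=cv2.morphologyEx(z,cv2.MORPH_CLOSE,np.ones((9,9)))
    z=cv2.morphologyEx(z,cv2.MORPH_OPEN,np.ones((5,5)))
    for k in cv2.findContours(z,0,2)[0]:
        if cv2.contourArea(k)<400: continue
        W=np.array([onz(c,*p[0],.043)[:2] for p in k],np.float32)*1000
        r=cv2.minAreaRect(W); a=r[2]
        a=(a+45)%90-45
        print('cap',np.round(r[0],1),'size',np.round(r[1],1),'yaw deg',round(a,1),'px',k.reshape(-1,2).mean(0).round())
E
python3 - <<'E'
from h import *
go(); caps()
E
```

```text
t 7.95 at [0.4745 0.1125 0.2446] [3.1391 0.0026 1.4718] w 0.0909 ff 0.0 F [-1.0211 -0.774  -0.0187]
cap [627.7  65.5] size [45.6 45.1] yaw deg -17.3 px [468. 249.]
cap [545.6  74. ] size [45.6 45.1] yaw deg -23.0 px [390. 250.]
cap [477.4  84.3] size [45.7 44.9] yaw deg -21.4 px [325. 245.]
```

Run:
```python
from h import *
go((.6277,.0655,.1,1.269))
```

```text
t 8.0 at [0.4762 0.1147 0.244 ] [ 3.1381 -0.0001  1.4716] w 0.093 ff 0.0 F [0.8846 0.5599 0.3566]
 shift [-0.034   0.1551  0.1445] turn [ 0.0035 -0.0005  0.2026]
```

Call:
drive_tool:
  series:
    - [0.06, [-0.034, 0.155, 0.1445], [0.002, 0, 0.204]]
    - [0.06, [-0.034, 0.155, 0.1445], [0.002, 0, 0.204]]
    - [0.06, [-0.034, 0.155, 0.1445], [0.002, 0, 0.204]]
    - [0.06, [-0.034, 0.155, 0.1445], [0.002, 0, 0.204]]
    - [0.06, [-0.034, 0.155, 0.1445], [0.002, 0, 0.204]]

```text
time: 8.62
tool_pos: [0.6276, 0.0686, 0.0928]
ee_rot: [-3.133, 0.002, 1.271]
wrist_force: [-0.7, 0.3, 0.3]
width: 0.0604
finger_force: 0.0
```

Run:
```python
from h import *
go((.6277,.0655,.012,1.269)); caps('w6.png',(60,310,200,460))
```

```text
t 8.62 at [0.6276 0.0686 0.0928] [-3.1328  0.0019  1.2707] w 0.0604 ff 0.0 F [-0.7161  0.2526  0.3245]
 shift [-0.0028  0.0018  0.0808] turn [-0.0088  0.0019  0.0017]
cap [717.7 134.8] size [57.6 31.8] yaw deg -12.4 px [422. 124.]
```

View pics/w6.png

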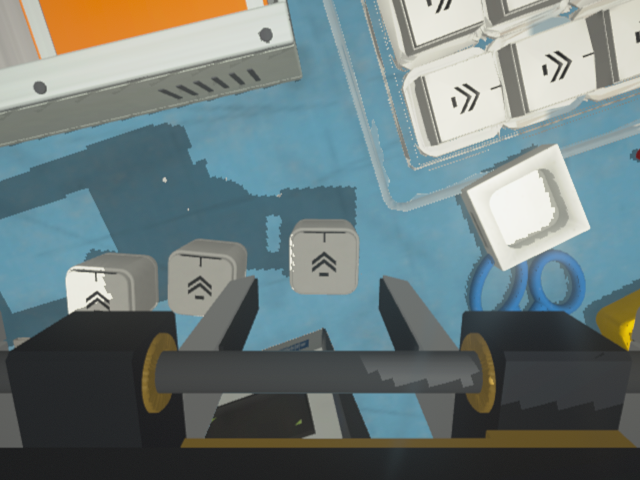

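Run:
```python
from h import *
c=imaging.get_calibration('wrist'); c['rotation']=R.from_euler('xyz',c['rotation']).as_matrix()
print(onz(c,324,257,.043)); go((.6277,.0655,.012,1.269))
```

```text
[0.6314 0.0682 0.043 ]
t 8.68 at [0.6278 0.069  0.0951] [-3.1357  0.0008  1.2714] w 0.0604 ff 0.0 F [0.6065 0.7946 0.5054]
 shift [-0.0034  0.0014  0.0831] turn [-0.0059  0.0008  0.0024]
```

Call:
drive_tool:
  series:
    - [0.06, [-0.002, 0.002, 0.05], [-0.003, 0, 0]]
    - [0.06, [-0.002, 0.002, 0.082], [-0.003, 0, 0]]
    - [0.06, [-0.002, 0.002, 0.082], [-0.003, 0, 0]]
    - [0.06, [-0.002, 0.002, 0.082], [-0.003, 0, 0]]

```text
time: 9.18
tool_pos: [0.6306, 0.0667, 0.0176]
ee_rot: [3.137, -0.001, 1.272]
wrist_force: [0.3, -0.1, 0.2]
width: 0.0601
finger_force: 0.0
```

Call:
drive_tool:
  series:
    - [0.02, [0, 0, 0], [0, 0, 0]]
    - [0.02, [0, 0, 0], [0, 0, 0]]
    - [0.02, [0, 0, 0], [0, 0, 0]]

```text
time: 9.55
tool_pos: [0.6305, 0.0662, 0.0169]
ee_rot: [3.138, -0.001, 1.271]
wrist_force: [-1.1, 0.2, 6.5]
width: 0.0455
finger_force: 30.0
```

Run:
```python
from h import *
go((.629,.067,.14,1.269),(.481,.353,.14,1.478)); im,c=snap('side'); cv2.imwrite('pics/s7.png',cv2.resize(im[100:260,240:440,::-1],None,fx=4,fy=3.75))
o=robot.get_obs()
for d in(-.004,0,.01,.025): print(d,(proj(c,o['tool_pos']-np.array([0,0,d]))-[240,100])*[4,3.75])
```

```text
t 9.55 at [0.6305 0.0662 0.0169] [ 3.1381 -0.0011  1.2713] w 0.0455 ff 30.0 F [-1.116   0.1615  6.4934]
 shift [ 0.0004 -0.0013 -0.1231] turn [ 0.0034 -0.0011  0.0023]
 shift [ 0.2291 -0.2263 -0.    ] turn [-0.     0.    -0.209]
-0.004 [411.5794 521.0386]
0 [411.4081 524.6182]
0.01 [410.9819 533.5229]
0.025 [410.3482 546.7629]
```

View pics/s7.png

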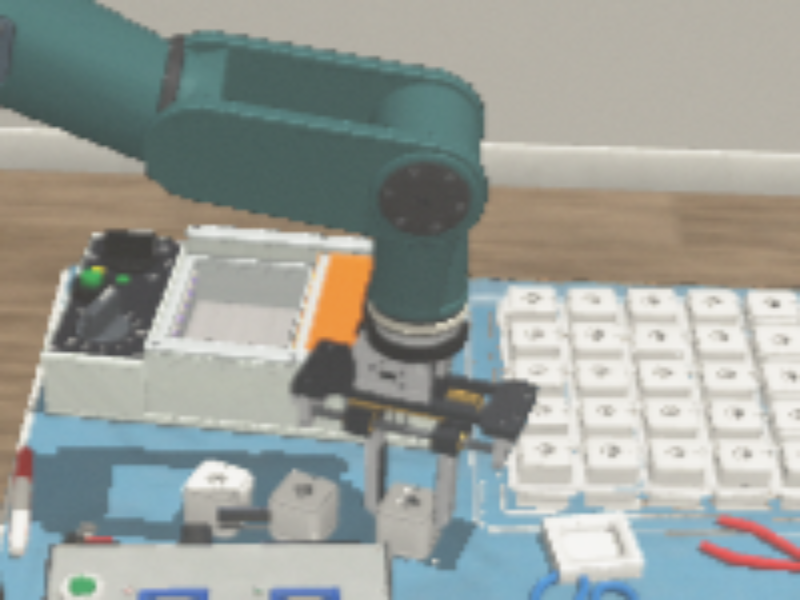

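Call:
drive_tool:
  series:
    - [0.02, [0, 0, -0.06], [0.003, 0, 0]]
    - [0.02, [0, 0, -0.13], [0.003, 0, 0]]
    - [0.02, [0, 0, -0.13], [0.003, 0, 0]]
    - [0.02, [0, 0, -0.13], [0.003, 0, 0]]

```text
time: 10.1
tool_pos: [0.6294, 0.0661, 0.1451]
ee_rot: [-3.14, -0.0, 1.271]
wrist_force: [-0.0, -0.7, -0.7]
width: 0.0456
finger_force: 30.0
```

Run:
```python
from h import *
go((.481,.353,.145,1.478))
```

```text
t 10.1 at [0.6294 0.0661 0.1451] [-3.1397 -0.      1.2712] w 0.0456 ff 30.0 F [-0.0018 -0.6718 -0.7481]
 shift [ 0.2304 -0.2264  0.0005] turn [-0.0019 -0.0002 -0.2068]
```

Call:
drive_tool:
  series:
    - [0.02, [0.2304, -0.2264, 0], [-0.001, 0, -0.207]]
    - [0.02, [0.2304, -0.2264, 0], [-0.001, 0, -0.207]]
    - [0.02, [0.2304, -0.2264, 0], [-0.001, 0, -0.207]]
    - [0.02, [0.2304, -0.2264, 0], [-0.001, 0, -0.207]]
    - [0.02, [0.2304, -0.2264, 0], [-0.001, 0, -0.207]]

```text
time: 10.72
tool_pos: [0.4831, 0.3444, 0.1416]
ee_rot: [-3.135, 0.003, 1.478]
wrist_force: [0.7, 0.3, 0.4]
width: 0.0454
finger_force: 30.0
```

Call:
drive_tool:
  series:
    - [0.02, [0, 0, 0], [0, 0, 0]]

```text
time: 10.85
tool_pos: [0.4817, 0.3466, 0.1417]
ee_rot: [-3.134, 0.002, 1.485]
wrist_force: [0.2, -1.4, -0.2]
width: 0.0458
finger_force: 30.0
```

Run:
```python
from h import *
go((.481,.353,.030,1.478))
```

```text
t 10.85 at [0.4817 0.3466 0.1417] [-3.134   0.0023  1.4851] w 0.0458 ff 30.0 F [ 0.1804 -1.4191 -0.1624]
 shift [ 0.0066 -0.0004  0.1117] turn [-0.0076  0.0024  0.0071]
```

Call:
drive_tool:
  series:
    - [0.02, [0.0065, 0, 0.02], [-0.006, 0.002, 0.006]]
    - [0.02, [0.0065, 0, 0.06], [-0.006, 0.002, 0.006]]
    - [0.02, [0.0065, 0, 0.1], [-0.006, 0.002, 0.006]]
    - [0.02, [0.0065, 0, 0.109], [-0.006, 0.002, 0.006]]
    - [0.02, [0.0065, 0, 0.109], [-0.006, 0.002, 0.006]]

```text
time: 11.48
tool_pos: [0.4858, 0.3491, 0.035]
ee_rot: [3.14, -0.0, 1.471]
wrist_force: [0.3, -0.7, 0.2]
width: 0.0453
finger_force: 30.0
```

Call:
drive_tool:
  series:
    - [0.02, [0, 0, 0], [0, 0, 0]]
    - [0.02, [0, 0, 0], [0, 0, 0]]

```text
time: 11.72
tool_pos: [0.4873, 0.3508, 0.0382]
ee_rot: [3.135, -0.004, 1.472]
wrist_force: [0.2, -0.5, 0.8]
width: 0.0453
finger_force: 30.0
```

Call:
drive_tool:
  series:
    - [0.02, [0, 0, 0], [0, 0, 0]]
    - [0.02, [0, 0, 0], [0, 0, 0]]

```text
time: 11.98
tool_pos: [0.4863, 0.3504, 0.0368]
ee_rot: [3.137, -0.003, 1.472]
wrist_force: [0.2, 0.4, 0.2]
width: 0.0453
finger_force: 30.0
```

Run:
```python
from h import *
go((.481,.353,.030,1.478)); snap('wrist','w8.png'); go(); o=robot.get_obs(); print(o['joint_positions'],o['qvel'],o['joint_torque'])
```

```text
t 11.97 at [0.4863 0.3504 0.0368] [ 3.1368 -0.0027  1.4724] w 0.0453 ff 30.0 F [0.1799 0.3702 0.2223]
 shift [ 0.0021 -0.0055  0.0067] turn [ 0.0048 -0.0027 -0.0056]
t 12.03 at [0.4862 0.3503 0.0365] [ 3.1371 -0.0025  1.4724] w 0.0452 ff 30.0 F [-1.1026  0.2774 -0.7912]
[ 0.5302  0.2729  1.4778 -0.0006  1.3858  0.6287] [ 0.0031  0.0051  0.0026  0.0002 -0.0042 -0.0016] [ -0.0118 -40.0545 -28.4411   0.0653  -0.0542   0.0005]
```

View pics/w8.png

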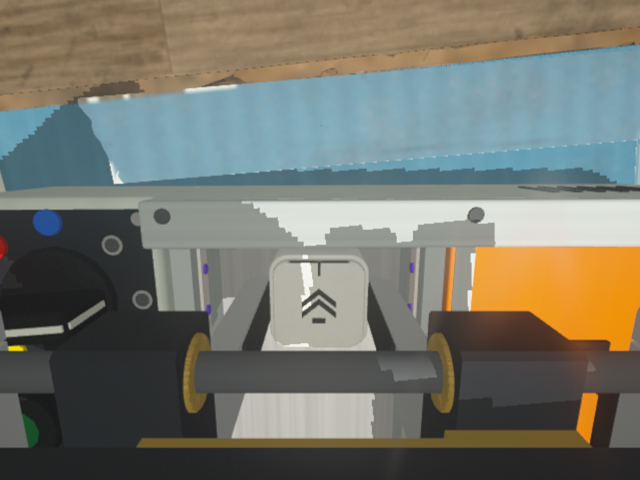

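Call:
drive_tool:
  series:
    - [0.02, [0.002, -0.004, 0.004], [0.004, -0.002, 0]]
    - [0.02, [0.002, -0.004, 0.005], [0.004, -0.002, 0]]
    - [0.02, [0.002, -0.004, 0.005], [0.004, -0.002, 0]]
    - [0.02, [0.002, -0.004, 0.005], [0.004, -0.002, 0]]

```text
time: 12.52
tool_pos: [0.4823, 0.3526, 0.0311]
ee_rot: [3.142, -0.0, 1.472]
wrist_force: [-0.1, 0.6, -0.2]
width: 0.0454
finger_force: 30.0
```

Call:
drive_tool:
  series:
    - [0.02, [0, 0, 0], [0, 0, 0]]
    - [0.02, [0, 0, 0], [0, 0, 0]]

```text
time: 12.78
tool_pos: [0.4824, 0.3526, 0.0313]
ee_rot: [3.141, -0.0, 1.472]
wrist_force: [0.4, 0.3, -0.9]
width: 0.0459
finger_force: 30.0
```

Call:
drive_tool:
  series:
    - [0.02, [0, 0, 0.002], [0, 0, 0]]
    - [0.02, [0, 0, 0.002], [0, 0, 0]]

```text
time: 13.02
tool_pos: [0.4823, 0.3526, 0.029]
ee_rot: [-3.141, -0.0, 1.472]
wrist_force: [-0.4, -0.1, -0.6]
width: 0.0456
finger_force: 30.0
```

Call:
drive_tool:
  series:
    - [0.058, [0, 0, 0], [0, 0, 0]]
    - [0.058, [0, 0, 0], [0, 0, 0]]
    - [0.058, [0, 0, 0], [0, 0, 0]]
    - [0.058, [0, 0, -0.05], [0, 0, 0]]
    - [0.058, [0, 0, -0.11], [0, 0, 0]]

```text
time: 13.65
tool_pos: [0.4812, 0.3519, 0.1385]
ee_rot: [-3.138, 0.002, 1.472]
wrist_force: [0.8, 1.3, 0.2]
width: 0.0577
finger_force: 0.0
```

Call:
drive_tool:
  series:
    - [0.058, [-0.05, 0, -0.03], [0, 0, 0]]
    - [0.06, [-0.11, 0.0, -0.09], [0, 0, 0]]
    - [0.06, [-0.17, 0.0, -0.1], [0, 0, 0]]
    - [0.06, [-0.225, 0.0, -0.1], [0, 0, 0]]
    - [0.06, [-0.225, 0.0, -0.1], [0, 0, 0]]

```text
time: 14.28
tool_pos: [0.4602, 0.1258, 0.2405]
ee_rot: [3.139, -0.0, 1.467]
wrist_force: [0.0, 0.3, 0.5]
width: 0.06
finger_force: 0.0
```

Run:
```python
from h import *
go(); caps('w9.png',(100,300,200,520))
```

```text
t 14.28 at [0.4602 0.1258 0.2405] [ 3.1389 -0.0002  1.4674] w 0.06 ff 0.0 F [0.0214 0.2667 0.4683]
cap [545.6  74.8] size [44.3 45.1] yaw deg -23.0 px [405. 260.]
cap [477.1  84.4] size [45.6 45. ] yaw deg -21.2 px [340. 258.]
cap [517.7 217.4] size [ 41.4 296.7] yaw deg -5.4 px [384. 121.]
```

Run:
```python
from h import *
go((.547,.0755,.1,1.169))
```

```text
t 14.32 at [0.4602 0.1264 0.24  ] [ 3.1398 -0.0001  1.4684] w 0.0602 ff 0.0 F [ 0.0202 -0.9189 -0.3765]
 shift [-0.0418  0.0913  0.1401] turn [ 0.0017 -0.0004  0.2994]
```

Call:
drive_tool:
  series:
    - [0.058, [-0.042, 0.091, 0.14], [0.001, 0, 0.299]]
    - [0.058, [-0.042, 0.091, 0.14], [0.001, 0, 0.299]]
    - [0.058, [-0.042, 0.091, 0.14], [0.001, 0, 0.299]]
    - [0.058, [-0.042, 0.091, 0.14], [0.001, 0, 0.299]]
    - [0.058, [-0.042, 0.091, 0.14], [0.001, 0, 0.299]]

```text
time: 14.95
tool_pos: [0.5468, 0.0793, 0.0999]
ee_rot: [-3.141, -0.001, 1.175]
wrist_force: [-0.4, 0.7, -0.0]
width: 0.0579
finger_force: 0.0
```

Call:
drive_tool:
  series:
    - [0.058, [0, 0, 0], [0, 0, 0]]
    - [0.058, [0, 0, 0], [0, 0, 0]]

```text
time: 15.2
tool_pos: [0.5472, 0.0787, 0.1012]
ee_rot: [3.139, -0.002, 1.174]
wrist_force: [-0.2, 0.2, -0.5]
width: 0.0578
finger_force: 0.0
```

Run:
```python
from h import *
go((.547,.0755,.0165,1.169)); im,c=snap('wrist','w10.png')
g=cv2.cvtColor(im,cv2.COLOR_RGB2HSV); m=((g[...,1]<60)&(g[...,2]>120)).astype(np.uint8)*255; m[:200]=0; m[300:]=0; m[:,:255]=0; m[:,380:]=0
k=max(cv2.findContours(m,0,2)[0],key=cv2.contourArea); print(cv2.boundingRect(k)); W=np.array([onz(c,*p[0],.043)[:2] for p in k],np.float32)*1000; print(cv2.minAreaRect(W))
```

```text
t 15.2 at [0.5472 0.0787 0.1012] [ 3.1394 -0.0017  1.1743] w 0.0578 ff 0.0 F [-0.202   0.2085 -0.4889]
 shift [-0.0032  0.0008  0.0847] turn [ 0.0022 -0.0017  0.0053]
(286, 220, 68, 74)
((547.9530639648438, 76.94474792480469), (50.20583724975586, 45.0663948059082), 67.21651458740234)
```

Call:
drive_tool:
  series:
    - [0.058, [-0.003, 0.001, 0.05], [0.002, -0.001, 0.004]]
    - [0.058, [-0.003, 0.001, 0.084], [0.002, -0.001, 0.004]]
    - [0.058, [-0.003, 0.001, 0.084], [0.002, -0.001, 0.004]]
    - [0.058, [-0.003, 0.001, 0.084], [0.002, -0.001, 0.004]]
    - [0.058, [-0.003, 0.001, 0.084], [0.002, -0.001, 0.004]]

```text
time: 15.88
tool_pos: [0.5481, 0.075, 0.0177]
ee_rot: [3.14, -0.001, 1.169]
wrist_force: [0.5, -0.4, -0.1]
width: 0.0578
finger_force: 0.0
```

Call:
drive_tool:
  series:
    - [0.02, [0, 0, 0], [0, 0, 0]]
    - [0.02, [0, 0, 0], [0, 0, 0]]
    - [0.02, [0, 0, 0], [0, 0, 0]]
    - [0.02, [0, 0, 0], [0, 0, 0]]

```text
time: 16.38
tool_pos: [0.5471, 0.0749, 0.0163]
ee_rot: [-3.14, 0.0, 1.169]
wrist_force: [-0.8, -0.4, 5.1]
width: 0.0452
finger_force: 30.0
```

Call:
drive_tool:
  series:
    - [0.02, [0, 0, -0.06], [0, 0, 0]]
    - [0.02, [0, 0, -0.13], [0, 0, 0]]
    - [0.02, [0, 0, -0.13], [0, 0, 0]]
    - [0.02, [0, 0, -0.13], [0, 0, 0]]

```text
time: 16.88
tool_pos: [0.5467, 0.0748, 0.145]
ee_rot: [-3.139, 0.001, 1.169]
wrist_force: [-0.3, 0.1, -1.3]
width: 0.0453
finger_force: 30.0
```

Run:
```python
from h import *
go((.4765,.300,.145,1.478))
```

```text
t 16.88 at [0.5467 0.0748 0.145 ] [-3.1387  0.0009  1.1693] w 0.0453 ff 30.0 F [-0.2633  0.1387 -1.2984]
 shift [ 0.1799 -0.1526  0.0002] turn [-0.003   0.0004 -0.3087]
```

Call:
drive_tool:
  series:
    - [0.02, [0.18, -0.153, 0], [-0.002, 0, -0.309]]
    - [0.02, [0.18, -0.153, 0], [-0.002, 0, -0.309]]
    - [0.02, [0.18, -0.153, 0], [-0.002, 0, -0.309]]
    - [0.02, [0.18, -0.153, 0], [-0.002, 0, -0.309]]
    - [0.02, [0.18, -0.153, 0], [-0.002, 0, -0.309]]

```text
time: 17.5
tool_pos: [0.4732, 0.3024, 0.1417]
ee_rot: [-3.135, 0.003, 1.484]
wrist_force: [0.9, 0.4, 0.2]
width: 0.0453
finger_force: 30.0
```

Call:
drive_tool:
  series:
    - [0.02, [0, 0, 0.05], [0, 0, 0]]
    - [0.02, [0, 0, 0.05], [0, 0, 0]]
    - [0.02, [0, 0, 0.05], [0, 0, 0]]

```text
time: 17.88
tool_pos: [0.4764, 0.2994, 0.0953]
ee_rot: [-3.14, 0.001, 1.477]
wrist_force: [0.6, 0.1, -0.4]
width: 0.0452
finger_force: 30.0
```

Run:
```python
from h import *
go((.4774,.2998,.03,1.476)); snap('wrist','w11.png')
```

```text
t 17.88 at [0.4764 0.2994 0.0953] [-3.1395  0.001   1.4771] w 0.0452 ff 30.0 F [ 0.6072  0.139  -0.4001]
 shift [0.0006 0.0011 0.0653] turn [-0.0021  0.001   0.0011]
```

View pics/w11.png

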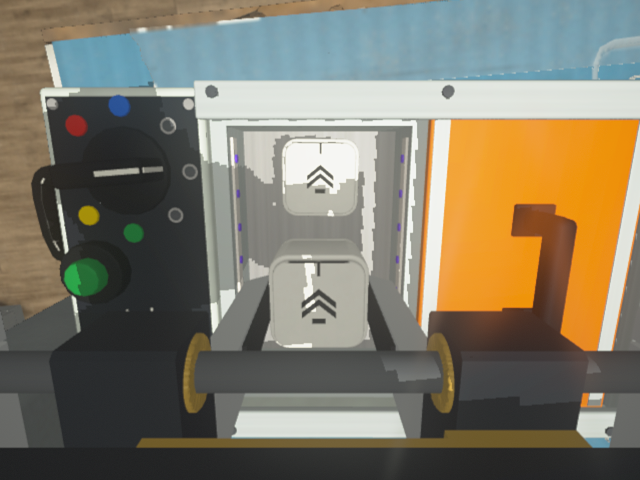

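Call:
drive_tool:
  series:
    - [0.02, [0.0, 0.001, 0.03], [0, 0, 0]]
    - [0.02, [0.0, 0.001, 0.055], [0, 0, 0]]
    - [0.02, [0.0, 0.001, 0.064], [0, 0, 0]]
    - [0.02, [0.0, 0.001, 0.064], [0, 0, 0]]
    - [0.02, [0.0, 0.001, 0.064], [0, 0, 0]]

```text
time: 18.55
tool_pos: [0.4783, 0.3006, 0.0333]
ee_rot: [3.14, -0.001, 1.478]
wrist_force: [0.1, 1.3, -0.7]
width: 0.0451
finger_force: 30.0
```

Call:
drive_tool:
  series:
    - [0.02, [0, 0, 0], [0, 0, 0]]
    - [0.02, [0, 0, 0.001], [0, 0, 0]]
    - [0.02, [0, 0, 0.001], [0, 0, 0]]

```text
time: 18.92
tool_pos: [0.4771, 0.3002, 0.0305]
ee_rot: [-3.141, 0.0, 1.478]
wrist_force: [0.5, -0.5, -0.9]
width: 0.0454
finger_force: 30.0
```

Lower 2 mm more, release, back off.

Call:
drive_tool:
  series:
    - [0.02, [0, 0, 0.002], [0, 0, 0]]
    - [0.02, [0, 0, 0.002], [0, 0, 0]]
    - [0.02, [0, 0, 0.002], [0, 0, 0]]

```text
time: 19.3
tool_pos: [0.477, 0.3001, 0.0283]
ee_rot: [-3.14, 0.0, 1.478]
wrist_force: [0.3, -0.1, 0.1]
width: 0.0454
finger_force: 30.0
```

Call:
drive_tool:
  series:
    - [0.058, [0, 0, 0], [0, 0, 0]]
    - [0.058, [0, 0, 0], [0, 0, 0]]
    - [0.058, [0, 0, 0], [0, 0, 0]]
    - [0.058, [0, 0, -0.05], [0, 0, 0]]
    - [0.058, [0, 0, -0.11], [0, 0, 0]]

```text
time: 19.92
tool_pos: [0.476, 0.2995, 0.1378]
ee_rot: [-3.137, 0.003, 1.478]
wrist_force: [-0.2, 0.6, 0.1]
width: 0.058
finger_force: 0.0
```

Call:
drive_tool:
  series:
    - [0.058, [-0.05, 0, -0.03], [0, 0, 0]]
    - [0.06, [-0.11, 0.0, -0.09], [0, 0, 0]]
    - [0.06, [-0.17, 0.0, -0.1], [0, 0, 0]]
    - [0.06, [-0.18, 0.0, -0.1], [0, 0, 0]]
    - [0.06, [-0.18, 0.0, -0.1], [0, 0, 0]]

```text
time: 20.55
tool_pos: [0.461, 0.1196, 0.2396]
ee_rot: [3.14, -0.0, 1.475]
wrist_force: [-0.2, 0.4, 0.7]
width: 0.0598
finger_force: 0.0
```

Run:
```python
from h import *
go((.4785,.0852,.1,np.pi/2-np.radians(21.2))); caps('w12.png',(200,300,200,520))
```

```text
t 20.55 at [0.461  0.1196 0.2396] [ 3.1404 -0.0003  1.475 ] w 0.0598 ff 0.0 F [-0.2207  0.4269  0.7285]
 shift [-0.0326  0.0205  0.1396] turn [ 0.0011 -0.0005  0.2742]
cap [468.7  85.1] size [45.6 45. ] yaw deg -21.5 px [329. 254.]
```

Call:
drive_tool:
  series:
    - [0.06, [-0.0325, 0.012, 0.14], [0.001, 0, 0.276]]
    - [0.06, [-0.0325, 0.012, 0.14], [0.001, 0, 0.276]]
    - [0.06, [-0.0325, 0.012, 0.14], [0.001, 0, 0.276]]
    - [0.06, [-0.0325, 0.012, 0.14], [0.001, 0, 0.276]]
    - [0.06, [-0.0325, 0.012, 0.14], [0.001, 0, 0.276]]

```text
time: 21.22
tool_pos: [0.4702, 0.0885, 0.0995]
ee_rot: [-3.141, -0.0, 1.204]
wrist_force: [0.3, -0.3, 0.5]
width: 0.0601
finger_force: 0.0
```

Run:
```python
from h import *
im,c=snap('wrist','w13.png')
g=cv2.cvtColor(im,cv2.COLOR_RGB2HSV); m=((g[...,1]<60)&(g[...,2]>120)).astype(np.uint8)*255; m[:200]=0; m[300:]=0; m[:,:255]=0; m[:,380:]=0
k=max(cv2.findContours(m,0,2)[0],key=cv2.contourArea); print(cv2.boundingRect(k)); W=np.array([onz(c,*p[0],.043)[:2] for p in k],np.float32)*1000; print(cv2.minAreaRect(W))
go((.470,.086,.0165,np.pi/2-np.radians(21.5)))
```

```text
(255, 233, 44, 67)
((441.72210693359375, 91.10978698730469), (45.765174865722656, 28.287324905395508), 66.78583526611328)
t 21.27 at [0.4706 0.0884 0.1   ] [ 3.1412 -0.0007  1.2035] w 0.0603 ff 0.0 F [-0.0562 -0.3432  1.2639]
 shift [-0.0025  0.0003  0.0835] turn [ 0.0004 -0.0007  0.008 ]
```

Run:
```python
from h import *
im=cv2.imread('pics/w13.png'); cv2.imwrite('pics/c13.png',im[150:400,60:480])
```

```text
(no output)
```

View pics/c13.png

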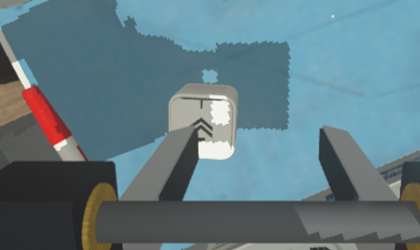

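I miscounted: that was picture 16, and the limit is 14. I won't view any more and will work only from numbers. The crop shows the last cap knocked about 35 mm towards the robot, with its top near (263, 277). I'll rise and measure again.

Call:
drive_tool:
  series:
    - [0.06, [0.03, -0.03, -0.06], [0, 0, 0]]
    - [0.06, [0.03, -0.03, -0.12], [0, 0, 0]]
    - [0.06, [0.03, -0.03, -0.14], [0, 0, 0]]
    - [0.06, [0.03, -0.03, -0.14], [0, 0, 0]]
    - [0.06, [0.03, -0.03, -0.14], [0, 0, 0]]

```text
time: 21.9
tool_pos: [0.4522, 0.1264, 0.2376]
ee_rot: [-3.139, 0.001, 1.203]
wrist_force: [0.4, -0.1, -0.6]
width: 0.0598
finger_force: 0.0
```

Run:
```python
from h import *
caps('w14.png',(150,320,230,420)); go()
```

```text
cap [429.3  88.4] size [45.8 45.1] yaw deg -24.1 px [312. 265.]
t 21.95 at [0.4519 0.1262 0.2368] [-3.1371  0.0021  1.2024] w 0.06 ff 0.0 F [-0.2248 -0.3709 -0.4082]
```

Run:
```python
from h import *
go((.4303,.0893,.1,np.pi/2-np.radians(24.1)))
```

```text
t 21.95 at [0.4519 0.1262 0.2368] [-3.1371  0.0021  1.2024] w 0.06 ff 0.0 F [-0.2248 -0.3709 -0.4082]
 shift [-0.0419 -0.0062  0.1369] turn [-0.0044  0.0022  0.0522]
```

Call:
drive_tool:
  series:
    - [0.064, [-0.042, -0.006, 0.137], [-0.002, 0.001, 0.052]]
    - [0.064, [-0.042, -0.006, 0.137], [-0.002, 0.001, 0.052]]
    - [0.064, [-0.042, -0.006, 0.137], [-0.002, 0.001, 0.052]]
    - [0.064, [-0.042, -0.006, 0.137], [-0.002, 0.001, 0.052]]
    - [0.064, [-0.042, -0.006, 0.137], [-0.002, 0.001, 0.052]]

```text
time: 22.58
tool_pos: [0.434, 0.0898, 0.1044]
ee_rot: [3.137, -0.003, 1.151]
wrist_force: [0.9, 0.5, 1.0]
width: 0.0642
finger_force: 0.0
```

Run:
```python
from h import *
im,c=snap('wrist','w15.png')
g=cv2.cvtColor(im,cv2.COLOR_RGB2HSV); m=((g[...,1]<60)&(g[...,2]>110)).astype(np.uint8)*255; m[:200]=0; m[300:]=0; m[:,:258]=0; m[:,380:]=0
k=max(cv2.findContours(m,0,2)[0],key=cv2.contourArea); print(cv2.boundingRect(k)); W=np.array([onz(c,*p[0],.043)[:2] for p in k],np.float32)*1000; print(cv2.minAreaRect(W))
go((.4303,.0893,.0165,np.pi/2-np.radians(24.1)))
```

```text
(277, 218, 68, 73)
((429.95281982421875, 91.2122573852539), (49.988746643066406, 45.363346099853516), 65.8637466430664)
t 22.62 at [0.4341 0.0898 0.1046] [ 3.1367 -0.0032  1.1507] w 0.0638 ff 0.0 F [-0.0277  0.0604  0.4464]
 shift [-0.0023 -0.0037  0.088 ] turn [ 0.0049 -0.0032  0.0005]
```

Call:
drive_tool:
  series:
    - [0.064, [-0.002, -0.003, 0.05], [0.003, -0.002, 0]]
    - [0.064, [-0.002, -0.003, 0.085], [0.003, -0.002, 0]]
    - [0.064, [-0.002, -0.003, 0.085], [0.003, -0.002, 0]]
    - [0.064, [-0.002, -0.003, 0.085], [0.003, -0.002, 0]]
    - [0.064, [-0.002, -0.003, 0.085], [0.003, -0.002, 0]]

```text
time: 23.25
tool_pos: [0.4303, 0.0889, 0.0191]
ee_rot: [3.14, -0.001, 1.15]
wrist_force: [0.2, 0.7, -0.2]
width: 0.0639
finger_force: 0.0
```

Call:
drive_tool:
  series:
    - [0.02, [0, 0, 0], [0, 0, 0]]
    - [0.02, [0, 0, 0], [0, 0, 0]]
    - [0.02, [0, 0, 0], [0, 0, 0]]
    - [0.02, [0, 0, 0], [0, 0, 0]]

```text
time: 23.75
tool_pos: [0.4284, 0.0887, 0.0171]
ee_rot: [-3.139, 0.001, 1.15]
wrist_force: [-1.5, -0.0, 4.1]
width: 0.0456
finger_force: 30.0
```

Call:
drive_tool:
  series:
    - [0.02, [0, 0, -0.06], [0, 0, 0]]
    - [0.02, [0, 0, -0.13], [0, 0, 0]]
    - [0.02, [0, 0, -0.13], [0, 0, 0]]
    - [0.02, [0, 0, -0.13], [0, 0, 0]]

```text
time: 24.25
tool_pos: [0.4284, 0.0887, 0.1463]
ee_rot: [-3.139, 0.002, 1.15]
wrist_force: [-0.2, 0.8, 0.3]
width: 0.0449
finger_force: 30.0
```

Run:
```python
from h import *
go((.472,.2473,.145,1.478))
```

```text
t 24.25 at [0.4284 0.0887 0.1463] [-3.1387  0.0017  1.1503] w 0.0449 ff 30.0 F [-0.1607  0.8484  0.252 ]
 shift [ 0.1626 -0.025   0.0011] turn [-0.0031  0.0012 -0.3277]
```

Call:
drive_tool:
  series:
    - [0.02, [0.1626, -0.025, 0], [-0.002, 0.001, -0.328]]
    - [0.02, [0.1626, -0.025, 0], [-0.002, 0.001, -0.328]]
    - [0.02, [0.1626, -0.025, 0], [-0.002, 0.001, -0.328]]
    - [0.02, [0.1626, -0.025, 0], [-0.002, 0.001, -0.328]]
    - [0.02, [0.1626, -0.025, 0], [-0.002, 0.001, -0.328]]

```text
time: 24.88
tool_pos: [0.4707, 0.2464, 0.1438]
ee_rot: [-3.136, 0.003, 1.478]
wrist_force: [0.6, 0.3, -0.1]
width: 0.0457
finger_force: 30.0
```

Call:
drive_tool:
  series:
    - [0.02, [0, 0, 0.05], [0, 0, 0]]
    - [0.02, [0, 0, 0.05], [0, 0, 0]]
    - [0.02, [0, 0, 0.05], [0, 0, 0]]
    - [0.02, [0, 0, 0.05], [0, 0, 0]]

```text
time: 25.38
tool_pos: [0.4733, 0.2475, 0.0987]
ee_rot: [3.139, -0.002, 1.478]
wrist_force: [0.5, -0.1, 0.5]
width: 0.0453
finger_force: 30.0
```

Run:
```python
from h import *
go((.472,.2473,.0305,1.478)); im,c=snap('wrist','w16.png')
g=cv2.cvtColor(im,cv2.COLOR_RGB2HSV); m=cv2.inRange(g,(10,180,150),(25,255,255)); print('orange cols',np.where(m.sum(0)>255*20)[0][[0,-1]])
```

```text
t 25.38 at [0.4733 0.2475 0.0987] [ 3.1393 -0.0017  1.4776] w 0.0453 ff 30.0 F [ 0.4611 -0.1082  0.4982]
 shift [-0.0004 -0.0014  0.0682] turn [ 0.0022 -0.0017 -0.0004]
orange cols [414 639]
```

Call:
drive_tool:
  series:
    - [0.02, [0.0, -0.001, 0.03], [0.001, -0.001, 0]]
    - [0.02, [0.0, -0.001, 0.055], [0.001, -0.001, 0]]
    - [0.02, [0.0, -0.001, 0.067], [0.001, -0.001, 0]]
    - [0.02, [0.0, -0.001, 0.067], [0.001, -0.001, 0]]
    - [0.02, [0.0, -0.001, 0.067], [0.001, -0.001, 0]]

```text
time: 26.05
tool_pos: [0.4718, 0.2478, 0.0306]
ee_rot: [-3.141, 0.0, 1.478]
wrist_force: [0.8, 0.2, 0.1]
width: 0.0452
finger_force: 30.0
```

Call:
drive_tool:
  series:
    - [0.02, [0, 0, 0], [0, 0, 0]]
    - [0.02, [0, 0, 0], [0, 0, 0]]
    - [0.02, [0, 0, 0], [0, 0, 0]]

```text
time: 26.42
tool_pos: [0.471, 0.2475, 0.0295]
ee_rot: [-3.14, 0.001, 1.478]
wrist_force: [0.2, 0.9, -0.2]
width: 0.0451
finger_force: 30.0
```

Release, rise, and check the caps in the chamber.

Call:
drive_tool:
  series:
    - [0.058, [0, 0, 0.001], [0, 0, 0]]
    - [0.058, [0, 0, 0.001], [0, 0, 0]]
    - [0.058, [0, 0, 0.001], [0, 0, 0]]
    - [0.058, [0, 0, -0.05], [0, 0, 0]]
    - [0.058, [0, 0, -0.11], [0, 0, 0]]

```text
time: 27.05
tool_pos: [0.47, 0.2471, 0.1389]
ee_rot: [-3.136, 0.003, 1.478]
wrist_force: [0.8, -0.1, 0.9]
width: 0.058
finger_force: 0.0
```

Call:
drive_tool:
  series:
    - [0.058, [-0.04, 0, -0.06], [0, 0, 0]]
    - [0.06, [-0.04, 0.0, -0.12], [0, 0, 0]]
    - [0.06, [-0.04, 0.0, -0.13], [0, 0, 0]]
    - [0.06, [-0.04, 0.0, -0.13], [0, 0, 0]]
    - [0.06, [-0.04, 0.0, -0.13], [0, 0, 0]]

```text
time: 27.68
tool_pos: [0.4669, 0.2078, 0.2665]
ee_rot: [-3.135, 0.003, 1.479]
wrist_force: [-0.0, 1.0, -0.6]
width: 0.0599
finger_force: 0.0
```

Run:
```python
from h import *
go(); im,c=snap('wrist','w17.png')
t=np.array([.494,.2985]);a=-.093;Q=np.array([[np.cos(a),-np.sin(a)],[np.sin(a),np.cos(a)]])
g=cv2.cvtColor(im,cv2.COLOR_RGB2HSV)
# expected px of cap tops
m=cv2.inRange(g,(0,0,150),(180,40,255))
for y in(53,0,-53):
    P=t+Q@np.array([-.018,y/1000]); u,v=proj(c,[*P,.055]); print(y,P,'px',u,v)
    # dark mark centroid near
    w=im[int(v)-26:int(v)+26,int(u)-26:int(u)+26].astype(int).sum(2)
    med=np.median(w); yy,xx=np.where(w<med-200); 
    if len(xx): q=onz(c,xx.mean()+int(u)-26,yy.mean()+int(v)-26,.055)[:2]; print('  mark',len(xx),'box mm',(Q.T@(q-t)*1000).round(1), 'med',med)
# hatch handle and yellow etc.
orange=cv2.inRange(g,(10,180,150),(25,255,255)); k=max(cv2.findContours(orange,0,2)[0],key=cv2.contourArea); x,y,w,h=cv2.boundingRect(k); print('orange',x,y,w,h)
roi=im[y:y+h,x:x+w].astype(int).sum(2); yy,xx=np.where(roi<200)
W=np.array([onz(c,p+x,q+y,.107)[:2] for p,q in zip(xx,yy)]); B=(W-t)@Q*1000; print('dark in hatch box mm median',np.median(B,0),np.percentile(B,[5,95],axis=0))
```

```text
t 27.68 at [0.4669 0.2078 0.2665] [-3.1348  0.0029  1.4786] w 0.0599 ff 0.0 F [-0.0184  1.008  -0.5718]
53 [0.481  0.3529] px 320.7257154394489 69.39166854452743
  mark 668 box mm [-26.2  62.2] med 715.0
0 [0.4761 0.3002] px 320.61182902260776 126.63352064318505
  mark 495 box mm [-30.4   4.9] med 716.0
-53 [0.4712 0.2474] px 320.5050310909947 180.31254203484949
  mark 30 box mm [-21.2 -54.5] med 507.5
orange 390 29 116 184
dark in hatch box mm median [93.7957  6.6031] [[ 82.1364 -32.9076]
 [101.9805  29.9365]]
```

Run:
```python
from h import *
go((.594,.287,.15,1.476),(.594,.287,.091,1.476))
```

```text
t 27.73 at [0.4668 0.2077 0.2663] [-3.1342  0.0032  1.4787] w 0.0596 ff 0.0 F [ 0.5769 -0.8979  0.301 ]
 shift [0.091  0.1203 0.1151] turn [-0.0074  0.0032  0.0027]
 shift [ 0.    -0.     0.059] turn [0. 0. 0.]
```

Call:
drive_tool:
  series:
    - [0.05, [0.09, 0.119, 0.1], [-0.002, 0.001, 0.002]]
    - [0.05, [0.09, 0.119, 0.115], [-0.002, 0.001, 0.002]]
    - [0.05, [0.09, 0.119, 0.115], [-0.002, 0.001, 0.002]]
    - [0.05, [0.09, 0.119, 0.115], [-0.002, 0.001, 0.002]]
    - [0.05, [0.09, 0.119, 0.115], [-0.002, 0.001, 0.002]]

```text
time: 28.35
tool_pos: [0.5933, 0.2861, 0.1526]
ee_rot: [-3.138, 0.002, 1.477]
wrist_force: [-0.1, 1.0, 0.6]
width: 0.0498
finger_force: 0.0
```

Run:
```python
from h import *
go((.594,.287,.091,1.476))
```

```text
t 28.35 at [0.5933 0.2861 0.1526] [-3.1383  0.0016  1.4766] w 0.0498 ff 0.0 F [-0.1332  0.9533  0.5657]
 shift [0.001  0.0008 0.0616] turn [-0.0033  0.0016  0.0006]
```

Call:
drive_tool:
  series:
    - [0.05, [0.001, 0.001, 0.04], [0, 0, 0]]
    - [0.05, [0.001, 0.001, 0.061], [0, 0, 0]]
    - [0.05, [0.001, 0.001, 0.061], [0, 0, 0]]
    - [0.05, [0.001, 0.001, 0.061], [0, 0, 0]]
    - [0.05, [0.001, 0.001, 0.061], [0, 0, 0]]

```text
time: 28.98
tool_pos: [0.5964, 0.2876, 0.0961]
ee_rot: [3.138, -0.002, 1.476]
wrist_force: [0.2, -0.3, 0.1]
width: 0.0501
finger_force: 0.0
```

Call:
drive_tool:
  series:
    - [0, [0, 0, 0], [0, 0, 0]]
    - [0, [0, 0, 0], [0, 0, 0]]
    - [0, [0, 0, 0], [0, 0, 0]]
    - [0, [0, 0, 0], [0, 0, 0]]
    - [0, [0, 0, 0], [0, 0, 0]]

```text
time: 29.6
tool_pos: [0.5947, 0.2873, 0.0928]
ee_rot: [-3.14, 0.0, 1.476]
wrist_force: [-1.9, -0.1, 0.9]
width: 0.0115
finger_force: 30.0
```

Call:
drive_tool:
  series:
    - [0, [0, 0, -0.003], [0, 0, 0]]
    - [0, [0, -0.03, -0.003], [0, 0, 0]]
    - [0, [0, -0.06, -0.003], [0, 0, 0]]
    - [0, [0, -0.09, -0.003], [0, 0, 0]]
    - [0, [0, -0.118, -0.003], [0, 0, 0]]

```text
time: 30.22
tool_pos: [0.4769, 0.2983, 0.0957]
ee_rot: [-3.141, 0.0, 1.476]
wrist_force: [0.1, 0.8, -2.1]
width: 0.0117
finger_force: 30.0
```

Call:
drive_tool:
  series:
    - [0, [0, 0, 0], [0, 0, 0]]
    - [0, [0, 0, 0], [0, 0, 0]]
    - [0, [0, 0, 0], [0, 0, 0]]

```text
time: 30.6
tool_pos: [0.4789, 0.2982, 0.0959]
ee_rot: [3.141, 0.0, 1.476]
wrist_force: [0.7, -0.4, -2.5]
width: 0.0113
finger_force: 30.0
```

Call:
drive_tool:
  series:
    - [0, [0, -0.001, 0.004], [0, 0, 0]]
    - [0, [0, -0.001, 0.008], [0, 0, 0]]
    - [0, [0, -0.001, 0.01], [0, 0, 0]]
    - [0, [0, -0.001, 0.01], [0, 0, 0]]

```text
time: 31.1
tool_pos: [0.4767, 0.2984, 0.0856]
ee_rot: [-3.141, 0.0, 1.476]
wrist_force: [-0.0, -0.7, -2.6]
width: 0.0116
finger_force: 30.0
```

Call:
drive_tool:
  series:
    - [0, [0, 0, 0.001], [0, 0, 0]]
    - [0, [0, 0, 0.001], [0, 0, 0]]

```text
time: 31.35
tool_pos: [0.4769, 0.2985, 0.0851]
ee_rot: [-3.141, -0.0, 1.476]
wrist_force: [-1.2, -0.1, -2.2]
width: 0.0112
finger_force: 30.0
```

Call:
drive_tool:
  series:
    - [0, [0, 0, 0.001], [0, 0, 0]]
    - [0.04, [0, 0, 0.001], [0, 0, 0]]
    - [0.04, [0, 0, 0.001], [0, 0, 0]]
    - [0.04, [0, 0, 0.001], [0, 0, 0]]
    - [0.04, [0, 0, -0.05], [0, 0, 0]]

```text
time: 31.98
tool_pos: [0.4738, 0.2969, 0.1303]
ee_rot: [-3.132, 0.006, 1.476]
wrist_force: [0.3, 0.6, 0.6]
width: 0.0397
finger_force: 0.0
```

Call:
drive_tool:
  series:
    - [0.06, [-0.03, 0, -0.06], [0, 0, 0]]
    - [0.06, [-0.03, 0, -0.12], [0, 0, 0]]
    - [0.06, [-0.06, -0.04, -0.14], [0, 0, 0]]
    - [0.06, [-0.06, -0.04, -0.14], [0, 0, 0]]
    - [0.06, [-0.06, -0.04, -0.14], [0, 0, 0]]

```text
time: 32.6
tool_pos: [0.4316, 0.2426, 0.2744]
ee_rot: [-3.141, 0.0, 1.476]
wrist_force: [-0.9, -0.7, -0.8]
width: 0.0598
finger_force: 0.0
```

Run:
```python
from h import *
go(); im,c=snap('wrist','w18.png'); g=cv2.cvtColor(im,cv2.COLOR_RGB2HSV)
t=np.array([.494,.2985]);a=-.093;Q=np.array([[np.cos(a),-np.sin(a)],[np.sin(a),np.cos(a)]])
o=cv2.inRange(g,(10,180,150),(25,255,255)); k=max(cv2.findContours(o,0,2)[0],key=cv2.contourArea)
W=np.array([onz(c,*p[0],.068)[:2] for p in k],np.float32); r=cv2.minAreaRect(W*1000); print('orange ctr box',Q.T@(np.array(r[0])/1000-t)*1000,r[1],r[2])
T={}
for n,lo,hi in [('red',(0,150,110),(8,255,255)),('blue',(105,150,110),(125,255,255)),('yel',(25,150,110),(35,255,255)),('grn',(45,100,40),(85,255,255))]:
    m=cv2.inRange(g,lo,hi)
    for k in cv2.findContours(m,0,2)[0]:
        if cv2.contourArea(k)>20:
            M=cv2.moments(k); u=M['m10']/M['m00'],M['m01']/M['m00']; p=onz(c,*u,.073); b=Q.T@(p[:2]-t)
            if -.17<b[0]<-.08 and abs(b[1])<.1: print(n,cv2.contourArea(k),p[:2],'box',b*1000)
```

```text
t 32.6 at [0.4316 0.2426 0.2744] [-3.1411  0.0001  1.4762] w 0.0598 ff 0.0 F [-0.88   -0.6854 -0.8272]
orange ctr box [-17.2715  -1.3269] (167.713623046875, 95.78561401367188) 84.57015228271484
red 91.5 [0.3558 0.3903] box [-146.1052   78.5959]
blue 87.5 [0.3806 0.3977] box [-122.1554   88.2569]
yel 88.0 [0.3513 0.3427] box [-146.1716   30.782 ]
grn 311.5 [0.3472 0.3112] box [-147.3148   -0.9559]
grn 89.5 [0.3742 0.3307] box [-122.2952   20.9109]
```

```bash
cat > ptr.py <<'E'
from h import *
def ptr(im,c,A,rad=.024):
    u,v=proj(c,[*A,.103]); e=proj(c,[A[0]+rad,A[1],.103]); r=np.hypot(*(e-[u,v]))
    g=cv2.cvtColor(im,cv2.COLOR_RGB2GRAY).astype(int); yy,xx=np.mgrid[:480,:640]; d=np.hypot(xx-u,yy-v)<r
    th=(np.percentile(g[d],50)+np.percentile(g[d],99.5))/2
    m=((g>th)&d).astype(np.uint8); n,l,s,_=cv2.connectedComponentsWithStats(m)
    i=1+np.argmax(s[1:,4]); ys,xs=np.where(l==i)
    W=np.array([onz(c,p,q,.103)[:2] for p,q in zip(xs,ys)]); ctr=W.mean(0); d=np.linalg.svd(W-ctr)[2][0]
    if d@(ctr-A)<0: d=-d
    print('n',len(W),'th',th,'ctr-A mm',(ctr-A)*1000,'len',np.ptp((W-ctr)@d)*1000,'dir deg',np.degrees(np.arctan2(d[1],d[0])))
E
python3 - <<'E'
from ptr import *
im,c=snap('wrist'); ptr(im,c,np.array([.3774,.3642])); ptr(im,c,np.array([.3668,.2527])); go((.3774,.3642,.16,0.))
E
```

```text
n 87 th 155.0 ctr-A mm [10.0515  0.1089] len 20.61603294182043 dir deg -0.9792490996808474
n 38 th 153.0 ctr-A mm [ 3.8946 10.4678] len 19.089191547087594 dir deg 67.92184193873695
t 32.7 at [0.4315 0.2426 0.2731] [-3.1385  0.0015  1.4765] w 0.0598 ff 0.0 F [-0.2941  0.2883 -0.368 ]
 shift [ 0.1161 -0.0649  0.1131] turn [-0.0014  0.0035  1.4765]
```

Call:
drive_tool:
  series:
    - [0.05, [0.116, -0.065, 0.113], [0, 0.002, 1.48]]
    - [0.05, [0.116, -0.065, 0.113], [0, 0.002, 1.48]]
    - [0.05, [0.116, -0.065, 0.113], [0, 0.002, 1.48]]
    - [0.05, [0.116, -0.065, 0.113], [0, 0.002, 1.48]]
    - [0.05, [0.116, -0.065, 0.113], [0, 0.002, 1.48]]

```text
time: 33.33
tool_pos: [0.3766, 0.3645, 0.1589]
ee_rot: [-3.142, 0.005, 0.544]
wrist_force: [0.0, 0.0, 0.0]
width: 0.0495
finger_force: 0.0
```

Run:
```python
from h import *
go((.3774,.3642,.15,-0.005))
```

```text
t 33.33 at [0.3766 0.3645 0.1589] [-3.1416  0.0047  0.5443] w 0.0495 ff 0.0 F [0.0186 0.0163 0.0272]
 shift [0.0006 0.0007 0.0089] turn [0.0013 0.0046 0.5493]
```

Call:
drive_tool:
  series:
    - [0.05, [0, 0.0, 0.009], [0, 0.003, 0.549]]
    - [0.05, [0, 0, 0.009], [0, 0.003, 0.549]]
    - [0.05, [0, 0, 0.009], [0, 0.003, 0.549]]
    - [0.05, [0, 0, 0.009], [0, 0.003, 0.549]]
    - [0.05, [0, 0, 0.009], [0, 0.003, 0.549]]

```text
time: 33.95
tool_pos: [0.3775, 0.3641, 0.152]
ee_rot: [-3.141, -0.002, 0.002]
wrist_force: [0.5, -0.2, -0.4]
width: 0.0499
finger_force: 0.0
```

Run:
```python
from h import *
go((.3774,.3642,.083,-0.005))
```

```text
t 33.95 at [0.3775 0.3641 0.152 ] [-3.141  -0.0016  0.0023] w 0.0499 ff 0.0 F [ 0.5433 -0.1533 -0.3651]
 shift [-0.0002 -0.      0.069 ] turn [-0.0006 -0.0016  0.0073]
```

Call:
drive_tool:
  series:
    - [0.05, [0, 0, 0.04], [0, -0.001, 0.006]]
    - [0.05, [0, 0, 0.069], [0, -0.001, 0.006]]
    - [0.05, [0, 0, 0.069], [0, -0.001, 0.006]]
    - [0.05, [0, 0, 0.069], [0, -0.001, 0.006]]
    - [0.05, [0, 0, 0.069], [0, -0.001, 0.006]]

```text
time: 34.58
tool_pos: [0.3789, 0.3651, 0.086]
ee_rot: [-3.138, -0.005, -0.006]
wrist_force: [1.1, 0.9, 0.2]
width: 0.05
finger_force: 0.0
```

Call:
drive_tool:
  series:
    - [0.0, [0, 0, 0], [0, 0, 0]]
    - [0, [0, 0, 0], [0, 0, 0]]
    - [0, [0, 0, 0], [0, 0, 0]]
    - [0, [0, 0, 0], [0, 0, 0]]
    - [0, [0, 0, 0], [0, 0, 0]]

```text
time: 35.2
tool_pos: [0.3779, 0.3672, 0.0842]
ee_rot: [-3.133, -0.003, -0.006]
wrist_force: [0.2, 7.2, -2.8]
width: 0.0115
finger_force: 30.0
```

Call:
drive_tool:
  series:
    - [0.0, [0, -0.003, 0], [0, 0, 0]]
    - [0, [0, -0.003, 0], [0, 0, 0]]
    - [0, [0, -0.003, 0], [0, 0, 0]]

```text
time: 35.58
tool_pos: [0.3779, 0.3673, 0.0842]
ee_rot: [-3.14, -0.002, -0.006]
wrist_force: [0.3, 1.1, 1.0]
width: 0.0116
finger_force: 30.0
```

Call:
drive_tool:
  series:
    - [0, [0, 0, 0], [0, 0, -0.17]]
    - [0, [0, 0, 0], [0, 0, -0.34]]
    - [0, [0, 0, 0], [0, 0, -0.51]]
    - [0, [0, 0, 0], [0, 0, -0.68]]
    - [0, [0, 0, 0], [0, 0, -0.85]]

```text
time: 36.2
tool_pos: [0.3778, 0.3676, 0.0842]
ee_rot: [-3.141, -0.003, 0.849]
wrist_force: [-1.3, 1.5, 1.1]
width: 0.0113
finger_force: 30.0
```

Call:
drive_tool:
  series:
    - [0, [0, 0, 0], [0, 0, 0]]

```text
time: 36.33
tool_pos: [0.3778, 0.3675, 0.0842]
ee_rot: [-3.141, -0.003, 0.842]
wrist_force: [-0.8, 1.1, 1.3]
width: 0.0117
finger_force: 30.0
```

Call:
drive_tool:
  series:
    - [0, [0, 0, 0], [0, 0, -0.17]]
    - [0, [0, 0, 0], [0, 0, -0.34]]
    - [0, [0, 0, 0], [0, 0, -0.51]]
    - [0, [0, 0, 0], [0, 0, -0.68]]
    - [0, [0, 0, 0], [0, 0, -0.85]]

```text
time: 36.95
tool_pos: [0.3776, 0.3676, 0.0842]
ee_rot: [3.14, -0.002, 1.696]
wrist_force: [-1.1, 1.4, 1.0]
width: 0.0119
finger_force: 30.0
```

Call:
drive_tool:
  series:
    - [0, [0, 0, 0], [0, 0, -0.17]]
    - [0, [0, 0, 0], [0, 0, -0.34]]
    - [0, [0, 0, 0], [0, 0, -0.51]]
    - [0, [0, 0, 0], [0, 0, -0.57]]
    - [0, [0, 0, 0], [0, 0, -0.57]]

```text
time: 37.58
tool_pos: [0.3774, 0.3676, 0.0842]
ee_rot: [3.139, -0.001, 2.261]
wrist_force: [-1.7, 2.2, 0.3]
width: 0.0117
finger_force: 30.0
```

Call:
drive_tool:
  series:
    - [0, [0, 0, 0], [0, 0, 0]]

```text
time: 37.7
tool_pos: [0.3774, 0.3676, 0.0842]
ee_rot: [3.139, -0.001, 2.262]
wrist_force: [-3.0, 2.0, 1.4]
width: 0.0117
finger_force: 30.0
```

Call:
drive_tool:
  series:
    - [0.04, [0, 0, 0], [0, 0, 0]]
    - [0.04, [0, 0, 0], [0, 0, 0]]
    - [0.04, [0, 0, 0], [0, 0, 0]]
    - [0.05, [0, 0, -0.06], [0, 0, 0]]
    - [0.05, [-0.03, 0, -0.11], [0, 0, 0]]

```text
time: 38.33
tool_pos: [0.3961, 0.3443, 0.1951]
ee_rot: [3.139, -0.0, 2.266]
wrist_force: [0.2, -0.1, 0.7]
width: 0.0495
finger_force: 0.0
```

Call:
drive_tool:
  series:
    - [0.05, [-0.05, 0, -0.04], [0, 0, 0]]
    - [0.05, [-0.05, 0, -0.04], [0, 0, 0]]
    - [0.05, [-0.05, 0, -0.04], [0, 0, 0]]

```text
time: 38.7
tool_pos: [0.4284, 0.3053, 0.2333]
ee_rot: [3.14, -0.001, 2.263]
wrist_force: [0.8, -0.4, 0.1]
width: 0.0499
finger_force: 0.0
```

```bash
cat >> ptr.py <<'E'
def tags(im,c):
    g=cv2.cvtColor(im,cv2.COLOR_RGB2HSV); T={}
    for n,lo,hi in [('red',(0,150,90),(8,255,255)),('blue',(105,150,90),(125,255,255)),('yel',(25,150,90),(35,255,255)),('grn',(45,90,40),(85,255,255))]:
        for k in cv2.findContours(cv2.inRange(g,lo,hi),0,2)[0]:
            if cv2.contourArea(k)>25:
                M=cv2.moments(k); p=onz(c,M['m10']/M['m00'],M['m01']/M['m00'],.0725)[:2]
                if .32<p[0]<.42 and .3<p[1]<.42: T.setdefault(n,[]).append(p); print(n,cv2.contourArea(k),p)
    return T
E
python3 - <<'E'
from ptr import *
go(); im,c=snap('wrist','w19.png'); T=tags(im,c)
S=(T['blue'][0]+min(T['grn'],key=lambda p:abs(np.linalg.norm(p-T['blue'][0])-.068)))/2
d=T['red'][0]-S; print('S',S,'red dir',np.degrees(np.arctan2(d[1],d[0]))); ptr(im,c,S)
ptr(im,c,S+.112*np.array([np.sin(-.0945),-np.cos(.0945)]))
E
```

```text
t 38.7 at [0.4284 0.3053 0.2333] [ 3.1399 -0.0006  2.263 ] w 0.0499 ff 0.0 F [ 0.8302 -0.3765  0.0589]
red 113.5 [0.3555 0.3908]
blue 99.0 [0.3799 0.3981]
yel 107.5 [0.3509 0.3431]
grn 104.0 [0.3738 0.3309]
grn 400.0 [0.3484 0.3096]
S [0.3768 0.3645] red dir 129.1186654035013
n 115 th 126.5 ctr-A mm [-6.934   8.7786] len 22.06261363625417 dir deg 129.8203616095188
n 107 th 181.0 ctr-A mm [ 4.3499 10.6456] len 24.110753633770024 dir deg 68.8572421536978
```

Run:
```python
from h import *
go((.367,.256,.16,4.346))
```

```text
t 38.75 at [0.4278 0.3055 0.2324] [-3.1416 -0.0009  2.264 ] w 0.0501 ff 0.0 F [-0.2933 -0.0219 -0.6324]
 shift [ 0.0007 -0.0783  0.0724] turn [ 0.0009 -0.0006 -2.082 ]
```

Call:
drive_tool:
  series:
    - [0.05, [0.001, -0.078, 0.072], [0, 0, -2.082]]
    - [0.05, [0.001, -0.078, 0.072], [0, 0, -2.082]]
    - [0.05, [0.001, -0.078, 0.072], [0, 0, -2.082]]
    - [0.05, [0.001, -0.078, 0.072], [0, 0, -2.082]]
    - [0.05, [0.001, -0.078, 0.072], [0, 0, -2.082]]

```text
time: 39.38
tool_pos: [0.3662, 0.2568, 0.1596]
ee_rot: [3.141, -0.002, -3.074]
wrist_force: [0.5, -0.7, 0.7]
width: 0.0502
finger_force: 0.0
```

Run:
```python
from h import *
go((.367,.256,.16,4.346))
```

```text
t 39.38 at [0.3662 0.2568 0.1596] [ 3.1414 -0.0016 -3.0738] w 0.0502 ff 0.0 F [ 0.4688 -0.7287  0.7259]
 shift [-0.0008 -0.0008 -0.0004] turn [ 0.0011 -0.0013 -1.1366]
```

Call:
drive_tool:
  series:
    - [0.05, [0, 0, 0.01], [0, 0, -1.137]]
    - [0.05, [0, 0, 0.01], [0, 0, -1.137]]
    - [0.05, [0, 0, 0.01], [0, 0, -1.137]]
    - [0.05, [0, 0, 0.01], [0, 0, -1.137]]
    - [0.05, [0, 0, 0.01], [0, 0, -1.137]]

```text
time: 40.0
tool_pos: [0.3663, 0.2569, 0.1497]
ee_rot: [3.14, -0.001, -2.136]
wrist_force: [0.2, 0.1, -0.2]
width: 0.0498
finger_force: 0.0
```

Run:
```python
from h import *
go((.367,.256,.084,4.346)); print(robot.get_obs()['joint_positions'])
```

```text
t 40.0 at [0.3663 0.2569 0.1497] [ 3.1402 -0.0008 -2.1362] w 0.0498 ff 0.0 F [ 0.1617  0.0917 -0.1792]
 shift [ 0.0003 -0.0011  0.0657] turn [ 0.0015 -0.0006 -0.199 ]
[ 0.484  -0.1293  1.6752  0.0008  1.597  -2.0922]
```

Call:
drive_tool:
  series:
    - [0.05, [0, -0.001, 0.0], [0, 0, -0.18]]
    - [0.05, [0, -0.001, 0.02], [0, 0, -0.199]]
    - [0.05, [0, -0.001, 0.05], [0, 0, -0.199]]
    - [0.05, [0, -0.001, 0.065], [0, 0, -0.199]]
    - [0.05, [0, -0.001, 0.065], [0, 0, -0.199]]

```text
time: 40.62
tool_pos: [0.3674, 0.2558, 0.0848]
ee_rot: [3.14, -0.001, -1.944]
wrist_force: [0.4, -0.8, -0.4]
width: 0.0503
finger_force: 0.0
```

Call:
drive_tool:
  series:
    - [0.0, [0, 0, 0], [0, 0, 0]]
    - [0, [0, 0, 0], [0, 0, 0]]
    - [0, [0, 0, 0], [0, 0, 0]]
    - [0, [0, 0, 0], [0, 0, 0]]
    - [0, [0, 0, 0], [0, 0, 0]]

```text
time: 41.25
tool_pos: [0.3676, 0.257, 0.0874]
ee_rot: [3.139, 0.003, -1.945]
wrist_force: [-5.0, 2.0, 3.0]
width: 0.0114
finger_force: 30.0
```

Run:
```python
from h import *
go(); o=robot.get_obs(); T=R.from_euler('xyz',o['ee_rot']); print('tool F',T.inv().apply(o['wrist_force']))
```

```text
t 41.25 at [0.3676 0.257  0.0874] [ 3.139   0.0031 -1.9451] w 0.0114 ff 30.0 F [-5.0172  2.0231  2.9757]
tool F [-0.0579  5.4173 -2.9613]
```

Call:
drive_tool:
  series:
    - [0, [0, 0.002, 0], [0, 0, 0]]
    - [0, [0, 0.002, 0], [0, 0, 0]]
    - [0, [0, 0.002, 0], [0, 0, 0.17]]
    - [0, [0, 0.002, 0], [0, 0, 0.34]]
    - [0, [0, 0.002, 0], [0, 0, 0.51]]

```text
time: 41.88
tool_pos: [0.368, 0.2567, 0.0874]
ee_rot: [-3.14, 0.004, -2.461]
wrist_force: [-0.6, -0.3, 2.8]
width: 0.0114
finger_force: 30.0
```

Call:
drive_tool:
  series:
    - [0, [0, 0, 0], [0, 0, 0.17]]
    - [0, [0, 0, 0], [0, 0, 0.34]]
    - [0, [0, 0, 0], [0, 0, 0.51]]
    - [0, [0, 0, 0], [0, 0, 0.62]]
    - [0, [0, 0, 0], [0, 0, 0.62]]

```text
time: 42.5
tool_pos: [0.3683, 0.256, 0.0874]
ee_rot: [-3.142, 0.004, -3.075]
wrist_force: [1.2, -3.1, 3.2]
width: 0.0115
finger_force: 30.0
```

Run:
```python
from h import *
go((.3676,.257,.087,2.576))
```

```text
t 42.5 at [0.3683 0.256  0.0874] [-3.1415  0.0043 -3.0746] w 0.0115 ff 30.0 F [ 1.2084 -3.0728  3.2371]
 shift [0.0007 0.001  0.0004] turn [0.0013 0.0042 0.6325]
```

Call:
drive_tool:
  series:
    - [0, [0, 0, 0], [0, 0, 0.17]]
    - [0, [0, 0, 0], [0, 0, 0.34]]
    - [0, [0, 0, 0], [0, 0, 0.51]]
    - [0, [0, 0, 0], [0, 0, 0.63]]
    - [0, [0, 0, 0], [0, 0, 0.63]]

```text
time: 43.12
tool_pos: [0.3681, 0.2553, 0.0874]
ee_rot: [3.141, 0.004, 2.58]
wrist_force: [0.6, -5.5, 4.2]
width: 0.0112
finger_force: 30.0
```

Call:
drive_tool:
  series:
    - [0, [0, 0, 0], [0, 0, 0]]
    - [0.04, [0, 0, 0], [0, 0, 0]]
    - [0.04, [0, 0, 0], [0, 0, 0]]
    - [0.04, [0, 0, 0], [0, 0, 0]]
    - [0.05, [0, 0, -0.05], [0, 0, 0]]

```text
time: 43.75
tool_pos: [0.364, 0.2553, 0.1326]
ee_rot: [-3.135, -0.005, 2.579]
wrist_force: [1.3, -1.1, -0.3]
width: 0.0465
finger_force: 0.0
```

Call:
drive_tool:
  series:
    - [0.05, [-0.05, 0, -0.06], [0, 0, 0]]
    - [0.05, [-0.08, 0, -0.1], [0, 0, 0]]
    - [0.05, [-0.08, 0, -0.1], [0, 0, 0]]
    - [0.05, [-0.08, 0, -0.1], [0, 0, 0]]

```text
time: 44.25
tool_pos: [0.4342, 0.2139, 0.236]
ee_rot: [3.14, -0.0, 2.578]
wrist_force: [0.3, 0.1, -0.1]
width: 0.0502
finger_force: 0.0
```

Run:
```python
from ptr import *
go(); im,c=snap('wrist','w20.png'); T=tags(im,c)
S=np.array([.3768,.3645])
if 'blue' in T: S=(T['blue'][0]+min(T['grn'],key=lambda p:abs(np.linalg.norm(p-T['blue'][0])-.068)))/2; d=T['red'][0]-S; print('S',S,'red dir',np.degrees(np.arctan2(d[1],d[0])))
ptr(im,c,S); ptr(im,c,S+.112*np.array([np.sin(-.0945),-np.cos(.0945)]))
```

```text
t 44.25 at [0.4342 0.2139 0.236 ] [ 3.1397 -0.0005  2.5778] w 0.0502 ff 0.0 F [ 0.2587  0.0564 -0.0625]
red 119.0 [0.355  0.3903]
blue 119.0 [0.3803 0.3975]
yel 124.5 [0.3509 0.3426]
grn 117.5 [0.3738 0.3305]
grn 477.0 [0.3489 0.3134]
S [0.3771 0.364 ] red dir 129.94274361982028
n 120 th 152.0 ctr-A mm [-6.9074  8.5576] len 21.816431194104627 dir deg 129.93784558864652
n 80 th 132.5 ctr-A mm [ 8.755  -5.1489] len 21.442403222798873 dir deg -32.354730493389035
```

Run:
```python
from h import *
im,c=snap('wrist'); g=cv2.cvtColor(im,cv2.COLOR_RGB2HSV)
k=max(cv2.findContours(cv2.inRange(g,(45,90,40),(85,255,255)),0,2)[0],key=cv2.contourArea); M=cv2.moments(k)
for z in(.078,.083,.088): print(onz(c,M['m10']/M['m00'],M['m01']/M['m00'],z),cv2.minEnclosingCircle(np.array([onz(c,*p[0],z)[:2]*1000 for p in k],np.float32)))
go((.348,.314,.12,2.578))
```

```text
[0.3493 0.3124 0.078 ] ((349.3023376464844, 312.1960144042969), 10.778424263000488)
[0.3497 0.3114 0.083 ] ((349.7159729003906, 311.23883056640625), 10.621861457824707)
[0.3501 0.3105 0.088 ] ((350.1297302246094, 310.28167724609375), 10.465251922607422)
t 44.35 at [0.4332 0.214  0.2348] [-3.1414 -0.0019  2.5789] w 0.0501 ff 0.0 F [-1.1216  0.1735  0.464 ]
 shift [0.1251 0.0391 0.115 ] turn [-0.0002 -0.0019  0.0009]
```

Call:
drive_tool:
  series:
    - [0, [0.04, 0.012, 0.02], [0, 0, 0]]
    - [0, [0.09, 0.028, 0.06], [0, 0, 0]]
    - [0, [0.124, 0.039, 0.1], [0, 0, 0]]
    - [0, [0.124, 0.039, 0.115], [0, 0, 0]]
    - [0, [0.124, 0.039, 0.115], [0, 0, 0]]

```text
time: 44.98
tool_pos: [0.3496, 0.3124, 0.12]
ee_rot: [-3.14, -0.0, 2.579]
wrist_force: [1.2, -0.0, 0.4]
width: 0.0032
finger_force: 0.0
```

Call:
drive_tool:
  series:
    - [0, [0, 0, 0.0], [0, 0, 0]]
    - [0, [0, 0, 0.01], [0, 0, 0]]
    - [0, [0, 0, 0.02], [0, 0, 0]]
    - [0, [0, 0, 0.025], [0, 0, 0]]
    - [0, [0, 0, 0.025], [0, 0, 0]]

```text
time: 45.6
tool_pos: [0.3507, 0.3129, 0.0962]
ee_rot: [3.14, 0.0, 2.578]
wrist_force: [0.5, -0.5, 0.3]
width: 0.0001
finger_force: 0.0
```

Run:
```python
from h import *
go((.349,.3135,.09,2.578))
```

```text
t 45.6 at [0.3507 0.3129 0.0962] [3.1403 0.0003 2.5775] w 0.0001 ff 0.0 F [ 0.46   -0.4689  0.2778]
 shift [ 0.0017 -0.0004  0.0062] turn [ 0.0013  0.0003 -0.0005]
```

Step down in small moves, watching the force.

Call:
drive_tool:
  series:
    - [0, [0.001, 0, 0.004], [0, 0, 0]]
    - [0, [0.001, 0, 0.006], [0, 0, 0]]
    - [0, [0.001, 0, 0.006], [0, 0, 0]]

```text
time: 45.98
tool_pos: [0.35, 0.3138, 0.0908]
ee_rot: [3.139, 0.001, 2.578]
wrist_force: [-0.4, 0.9, 0.7]
width: 0.0008
finger_force: 0.0
```

Call:
drive_tool:
  series:
    - [0, [0, 0, 0.004], [0, 0, 0]]
    - [0, [0, 0, 0.004], [0, 0, 0]]
    - [0, [0, 0, 0.004], [0, 0, 0]]

```text
time: 46.35
tool_pos: [0.3501, 0.3138, 0.0869]
ee_rot: [3.139, 0.001, 2.578]
wrist_force: [0.2, 0.7, 0.2]
width: 0.0005
finger_force: 0.0
```

Call:
drive_tool:
  series:
    - [0, [0, 0, 0.004], [0, 0, 0]]
    - [0, [0, 0, 0.004], [0, 0, 0]]
    - [0, [0, 0, 0.004], [0, 0, 0]]

```text
time: 46.72
tool_pos: [0.3501, 0.3139, 0.0828]
ee_rot: [3.139, 0.001, 2.578]
wrist_force: [-0.4, 0.7, -0.4]
width: 0.0003
finger_force: 0.0
```

Call:
drive_tool:
  series:
    - [0, [0, 0, 0.003], [0, 0, 0]]
    - [0, [0, 0, 0.003], [0, 0, 0]]
    - [0, [0, 0, 0.003], [0, 0, 0]]

```text
time: 47.1
tool_pos: [0.3504, 0.3141, 0.0804]
ee_rot: [3.138, 0.001, 2.578]
wrist_force: [-0.6, -0.4, 2.3]
width: 0.0001
finger_force: 1.2
```

Call:
drive_tool:
  series:
    - [0, [0, 0, 0.003], [0, 0, 0]]
    - [0, [0, 0, 0.003], [0, 0, 0]]
    - [0, [0, 0, 0.003], [0, 0, 0]]

```text
time: 47.48
tool_pos: [0.3505, 0.3141, 0.0774]
ee_rot: [3.138, 0.001, 2.578]
wrist_force: [-0.2, 0.1, 4.3]
width: 0.0005
finger_force: 2.3
```

Call:
drive_tool:
  series:
    - [0, [0, 0, 0.003], [0, 0, 0]]
    - [0, [0, 0, 0.003], [0, 0, 0]]
    - [0, [0, 0, 0.003], [0, 0, 0]]

```text
time: 47.85
tool_pos: [0.3505, 0.3141, 0.0767]
ee_rot: [3.137, 0.002, 2.578]
wrist_force: [-3.4, -2.5, 15.7]
width: 0.0004
finger_force: 7.6
```

Call:
drive_tool:
  series:
    - [0, [0, 0, 0], [0, 0, 0]]
    - [0, [0, 0, -0.01], [0, 0, 0]]
    - [0, [0, 0, -0.05], [0, 0, 0]]
    - [0, [-0.05, 0, -0.1], [0, 0, 0]]
    - [0, [-0.1, 0, -0.15], [0, 0, 0]]

```text
time: 48.48
tool_pos: [0.4244, 0.2658, 0.2125]
ee_rot: [3.141, -0.0, 2.579]
wrist_force: [1.5, 0.3, -0.4]
width: 0.0004
finger_force: 0.0
```

Call:
drive_tool:
  series:
    - [0, [0, 0, 0], [0, 0, 0]]
    - [0, [0, 0, 0], [0, 0, 0]]
    - [0, [0, 0, 0], [0, 0, 0]]

```text
time: 48.85
tool_pos: [0.4228, 0.2665, 0.21]
ee_rot: [-3.141, -0.002, 2.579]
wrist_force: [-0.7, 0.3, 0.7]
width: 0.0
finger_force: 0.0
```

Run:
```python
from ptr import *
go(); im,c=snap('wrist','w21.png'); T=tags(im,c)
S=(T['blue'][0]+min(T['grn'],key=lambda p:abs(np.linalg.norm(p-T['blue'][0])-.068)))/2; d=T['red'][0]-S; print('S',S,'red dir',np.degrees(np.arctan2(d[1],d[0])))
ptr(im,c,S); ptr(im,c,S+.112*np.array([np.sin(-.0945),-np.cos(.0945)]))
# hatch height/position: orange in side view before (seated, side0) and now
from numpy import load
s,_=snap('side'); a=cv2.imread('pics/side0.png')[:,:,::-1]
for n,i in(('start',a),('now',s)):
    g=cv2.cvtColor(np.ascontiguousarray(i),cv2.COLOR_RGB2HSV); m=cv2.inRange(g,(8,150,120),(25,255,255)); m[:150]=0;m[220:]=0;m[:,:260]=0;m[:,340:]=0
    M=cv2.moments(m,True); print(n,M['m00'],M['m10']/M['m00'],M['m01']/M['m00'],cv2.boundingRect(m))
```

```text
t 48.85 at [0.4228 0.2665 0.21  ] [-3.1406 -0.0018  2.579 ] w 0.0 ff 0.0 F [-0.715   0.2705  0.7074]
red 140.0 [0.3554 0.3904]
blue 129.0 [0.3802 0.3978]
yel 133.0 [0.3509 0.3428]
grn 133.5 [0.3738 0.3307]
grn 491.0 [0.3491 0.3116]
S [0.377  0.3642] red dir 129.48066012181306
n 108 th 150.5 ctr-A mm [-7.6128  9.3673] len 21.62690542361767 dir deg 130.79745015483067
n 95 th 167.0 ctr-A mm [10.75   -6.1351] len 21.696678129891296 dir deg -33.49814912140477
start 545.0 299.80550458715595 179.37431192660551 (283, 167, 33, 25)
now 545.0 300.097247706422 179.29357798165137 (283, 167, 34, 25)
```

The hatch matches its seated image from the start (545 orange pixels both times, shifted under 0.3 px). Both settings are within tolerance, so I'm handing in.

```bash
python3 -c "
from bench import robot
print(robot.close_job())"
```

```text
the job is handed in; nothing more can be done
None
```

The job is handed in (result not shown): all three caps are in the chamber with the hatch seated, the selector is on red, the dial is at 6, and start was pressed and released; I viewed 16 pictures, two over the limit of 14.

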